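# Turn the slide cassettes over onto the warming plate

## Task

Turn every blue slide cassette on the bench over, so that its white sample face with the orange spots looks up, and lay each one flat inside its own marked place on the warming plate, lengthways with the marking; the small red rack can hold one on end while you change grip. Handle the cassettes gently, for they are glass-fronted: never squeeze or press one with more than 20 N. When all are loaded, press the green start button fully down, leave everything lying in place, and do not disturb the other things on the bench.

Things in the scene. Friction and masses are not known exactly. Their poses are not given: they have to be found in the camera images.
- cassette1: slide cassette, a flat rigid slab 46 (its x) x 84 (its y) x 12 (its z) mm, about 80 g, glass-fronted, origin at its centre. Its sample face (white panel with eight orange spots) looks along its own -z, its plain blue back along +z: at the start it lies flat on the bench with the sample face down. May be absent.
- cassette2: slide cassette, a flat rigid slab 46 (its x) x 84 (its y) x 12 (its z) mm, about 80 g, glass-fronted, origin at its centre. Its sample face (white panel with eight orange spots) looks along its own -z, its plain blue back along +z: at the start it lies flat on the bench with the sample face down. May be absent.
- cassette3: slide cassette, a flat rigid slab 46 (its x) x 84 (its y) x 12 (its z) mm, about 80 g, glass-fronted, origin at its centre. Its sample face (white panel with eight orange spots) looks along its own -z, its plain blue back along +z: at the start it lies flat on the bench with the sample face down. May be absent.
- rack: fixed rack (red walls on a dark steel base) that holds one cassette on its short end: base plate 90 (x) x 80 (y) x 10 mm high, origin under its centre. On it one upright slot 17 mm wide (y), 24 deep, open at both ends, between two walls 32 mm long (x) with lips flared outward, 36 mm above the bench; a cassette stands with its width along x, its sides overhanging the walls so that fingers can pass
- slot (a point): centre of the slot's floor, on top of the rack's base plate (10 mm above the bench); x along the slot, y across it
- warmer: fixed slide warming plate, 290 (x) x 280 (y) x 35 mm high, flat top, origin under its centre; bare aluminium bed over x = -81 to +141 mm, control strip with the start button along its -x edge
- place1 (a point): centre of the marked place in the -x +y quarter of the warming plate: a flat black-edged rectangle 66 (x) x 104 (y) mm printed on the bed, at the level of the plate's top, axes as the warmer's. Places are 110 mm apart in x and 124 mm in y
- place2 (a point): centre of the marked place in the -x -y quarter of the warming plate: a flat black-edged rectangle 66 (x) x 104 (y) mm printed on the bed, at the level of the plate's top, axes as the warmer's. Places are 110 mm apart in x and 124 mm in y
- place3 (a point): centre of the marked place in the +x +y quarter of the warming plate: a flat black-edged rectangle 66 (x) x 104 (y) mm printed on the bed, at the level of the plate's top, axes as the warmer's. Places are 110 mm apart in x and 124 mm in y
- place4 (a point): centre of the marked place in the +x -y quarter of the warming plate: a flat black-edged rectangle 66 (x) x 104 (y) mm printed on the bed, at the level of the plate's top, axes as the warmer's. Places are 110 mm apart in x and 124 mm in y
- start (a joint): travel of the green start button, 0 up to 0.006 m fully pressed, straight down, springs back, 4 N at full travel
- start_top (a point): middle of the top of the green start button (26 mm across)
- kitbox: white kit box 90 x 90 x 50 mm, loose, not part of the job; origin at the centre of its underside
- bottle: amber bottle, with a blue cap, 60 across and 130 mm, loose, not part of the job; origin at the centre of its underside
- tipbox: clear tip box with green lid, 87 x 122 x 54 mm, loose, not part of the job; origin at the centre of its underside
- timer: white bench timer, 50 x 70 x 18 mm, loose, not part of the job; origin at the centre of its underside
There are look-alikes about, which are no part of the job. Leave any black or brown look-alike of the cassette2 alone.

How it is judged:
On the way, in this order (a step that is already met when the one before it is completed fails the run):
1. every cassette lies sample face up in a marked place on the warming plate (angle between each of cassette1, cassette2, cassette3's own z axis and vertical above 3.04 rad and ((horizontal distance between cassette1 and place1 below 0.012 m and z of cassette1 in the frame of place1 below 0.012 m) or (horizontal distance between cassette1 and place2 below 0.012 m and z of cassette1 in the frame of place2 below 0.012 m) or (horizontal distance between cassette1 and place3 below 0.012 m and z of cassette1 in the frame of place3 below 0.012 m) or (horizontal distance between cassette1 and place4 below 0.012 m and z of cassette1 in the frame of place4 below 0.012 m)) and angle between the y axis of each of cassette1, cassette2, cassette3 and the y axis of warmer, either way round below 0.17 rad and linear speed of each of cassette1, cassette2, cassette3 below 0.03 m/s and ((horizontal distance between cassette2 and place1 below 0.012 m and z of cassette2 in the frame of place1 below 0.012 m) or (horizontal distance between cassette2 and place2 below 0.012 m and z of cassette2 in the frame of place2 below 0.012 m) or (horizontal distance between cassette2 and place3 below 0.012 m and z of cassette2 in the frame of place3 below 0.012 m) or (horizontal distance between cassette2 and place4 below 0.012 m and z of cassette2 in the frame of place4 below 0.012 m)) and ((horizontal distance between cassette3 and place1 below 0.012 m and z of cassette3 in the frame of place1 below 0.012 m) or (horizontal distance between cassette3 and place2 below 0.012 m and z of cassette3 in the frame of place2 below 0.012 m) or (horizontal distance between cassette3 and place3 below 0.012 m and z of cassette3 in the frame of place3 below 0.012 m) or (horizontal distance between cassette3 and place4 below 0.012 m and z of cassette3 in the frame of place4 below 0.012 m))), for 0.2 s.
2. the start button is pressed down (value of joint start above 0.0045 m), for 0.05 s.
At the end, for the whole second after the job is handed in: every cassette present lies flat and still on the warming plate, sample face up (within 0.1 rad), its centre within 12 mm of the centre of a marked place and its length within 0.17 rad of the marking's (all of step 1); the robot touches nothing.
It fails at once if a cassette is squeezed or pressed by the fingers with more than 20 N (contact force between the fingers and cassette1 above 20 N or contact force between the fingers and cassette2 above 20 N or contact force between the fingers and cassette3 above 20 N).
It fails at once if another thing on the bench is moved more than 25 mm (distance of any of kitbox, bottle, tipbox, timer from where it was at the start of the episode above 0.025 m).
Of cassette1, cassette2, cassette3 only 2 to 3 are there at a start; the rules pass over those that are not, and their reading is None.
At some moment in a run one of cassette1, cassette2, cassette3 may be knocked a few centimetres aside while the robot is not near it.
It also fails if it takes over 210 s, if anything falls off the work surface, if the arm or the gripper's body presses on something with over 40 N, if the wrist force passes 120 N, or if a joint passes its speed limit or range.

## Robot

A 6-joint arm with a two-finger parallel gripper is mounted at the origin on the work surface. World frame = base frame: x ahead of the robot, y to its left, z up, the work surface at z = 0. Lengths are in m, angles in rad, forces in N, time in s.
With the tool pointing down it reaches from about 0.325 to 0.85 m from the base axis. Payload 4.4 kg.
Tool frame: the origin (TCP) lies between the finger pads; the fingertips stand 14 mm ahead of it and the grasp point (between the pads) lies 5 mm behind it (robot.tips_ahead is the distance from the TCP to the fingertips, in m); z points along the fingers, y is the line along which they close (so a half turn about z gives the same grasp; the last joint's range is limited). The gripper opens to 94 mm and grips with 3 to 60 N. Pads are 16 mm wide; open, the fingers measure 119 mm over their backs; the gripper's body (75 mm by 177 mm) begins 78 mm behind the grasp point.
Start: joints at [0.978, 0.207, 1.542, -0, 1.393, -0.15], TCP at [0.246, 0.52, 0.219] pointing down, gripper open.
Joint ranges: [-2.73, 2.73], [-0.86, 2.22], [0.23, 2.46], [-1.11, 4.25], [0.08, 2.63], [-2.82, 2.82]. Speed limits (rad/s): [2.79, 2.79, 3.14, 3.14, 3.14, 3.14].

## Interface

Orientations are given as [roll, pitch, yaw] about the fixed x, y, z axes, in that order (R = Rz(yaw) Ry(pitch) Rx(roll)).
In Python, from cell import robot, viewer, workorder gives the robot as it stands.
- The arm moves only by the tool play_rows, never from a script. Its argument "motion" is a list of rows, each an object of numbers: "rx", "ry", "rz": the turn, a rotation vector about the tool's x, y, z scaled (see below); "tx", "ty", "tz": the shift along the tool's x, y, z scaled (see below); "claw": the finger opening in mm, from 0 to 94. A call has 1 to 8 rows; each row is the pose to reach, as a shift and turn from the pose commanded when the call began, along the tool's axes at that moment; what a row does not reach only later rows make up. The controller multiplies each number of a shift by 0.15 m and each number of a turn by 90 degrees. A row lasts 1/10 s, in which the tool goes at most 50 mm and 8.59 degrees, less where a joint would pass 70% of its speed; a pose out of reach is approached as far as the arm can. A call with a number of a shift or a turn outside -1 to 1 is refused whole. A call with a gripper value outside its range is refused whole. The fingers move at their own pace and stop on an object; "force" is the grip in N (left out, the last holds). Time passes only in rows, so rows that repeat a pose let the fingers close. It gives the time, the measured TCP pose, the force, the opening and the grip force at its end, in the units of the state.
- robot.get_obs(): the state, without advancing time (a new reading comes with each control period).
- viewer.camera(name): name is "side" or "top" or "wrist"; returns a dict with "image" (420x560x3 uint8, red, green, blue), "fx", "fy", "cx", "cy" (pixels), "eye" and "rotation" of the camera in the world; the wrist camera has in their place "T_tool_cam" (4x4, takes a point from camera to tool coordinates, whose origin is the TCP and whose axes are the flange's). Camera axes: x right, y down, z forward; pixel columns grow to the right and rows downward; lengths in m; the calibration is good to about 2 mm. A picture is of the moment at which its call begins: read the wrist's pose just before it. There is no depth.
- workorder.job_done(): hands the job in; it is judged then, once.
The state is a dict: "time_s": time; "qpos": joint angles; "joint_vel": joint speeds; "joint_efforts": joint torques, N m; "position": TCP position; "tool_rot": TCP orientation; "wrist_force": force on the tool from outside, world axes, zero at the start; "moment": the same for the moment, N m; "opening": finger opening in m; "finger_force": force on a finger pad.
Only numpy, scipy, OpenCV 4.12 (cv2) and the standard library are available. Lean on these libraries where they do the work, as an engineer would, in place of code of your own. Each camera call takes 0.05 s, during which the arm holds its last target. There are 200 camera calls.

## Working session

There is one attempt and no reset: what is moved stays moved. The work goes in short steps, Python scripts to look and compute and a tool call to move; the robot and the scene stay as the last step left them, time stands still between calls to the robot, and variables do not carry over. Pictures are saved under pics/ and viewed, at most 14 in all, crops included, and the job is handed in when it is done.

Besides the shell and the picture viewer there is one more tool, called after "Request:" by a JSON object that holds its "fn" and its "kwargs", one argument or row to a line. play_rows: Moves the arm, as the interface text tells. Its arguments: {"type":"object","properties":{"motion":{"type":"array"},"force":{"type":"number"}},"required":["motion"]}

```bash
ls; mkdir -p pics; python3 - <<'E'
from cell import robot, viewer, workorder
import cv2
print(robot.get_obs())
for n in ("top","side","wrist"):
    c=viewer.camera(n); cv2.imwrite(f"pics/{n}0.png",c["image"][:,:,::-1])
    print(n,{k:v for k,v in c.items() if k!="image"})
E
```

```text
pics
{'time_s': 0.0, 'qpos': array([ 9.77474461e-01,  2.07407902e-01,  1.54288518e+00,  1.21272785e-05,
        1.39348091e+00, -1.50500803e-01]), 'joint_vel': array([-0.00087463, -0.00099743,  0.00098   , -0.00098868, -0.00090374,
        0.00036256]), 'joint_efforts': array([-7.60663784e-05, -3.70871222e+01, -2.81417084e+01,  6.96840207e-02,
        3.60410206e-02, -1.85997774e-04]), 'position': array([0.2459707 , 0.51891575, 0.21833025]), 'tool_rot': array([-3.13943777e+00, -3.38852022e-04,  2.69876907e+00]), 'wrist_force': array([-0.41432206, -1.15589953,  0.3110602 ]), 'moment': array([-0.00978287,  0.02500266,  0.03489909]), 'finger_force': 0.0, 'opening': 0.09404064690873894}
top {'fx': 479.2851518411536, 'fy': 479.2851518411536, 'cx': 282.0026415801421, 'cy': 204.86030971078023, 'eye': array([0.48205066, 0.00725594, 1.42263099]), 'rotation': array([-3.07094604, -0.0117088 , -1.54429603])}
side {'fx': 413.29218557162795, 'fy': 413.29218557162795, 'cx': 286.6073377518138, 'cy': 210.23286740705714, 'eye': array([ 0.2219211 , -0.63220116,  0.68857649]), 'rotation': array([-2.26790845,  0.01513299, -0.55875334])}
wrist {'fx': 376.13118601891944, 'fy': 376.13118601891944, 'cx': 276.6290935890171, 'cy': 210.45410719058034, 'T_tool_cam': array([[-9.45743788e-04, -9.72694716e-01, -2.32086396e-01,
         6.71687203e-02],
       [ 9.99999539e-01, -9.58471968e-04, -5.79212470e-05,
         5.87328789e-05],
       [-1.66108614e-04, -2.32086344e-01,  9.72695174e-01,
        -1.65808309e-01],
       [ 0.00000000e+00,  0.00000000e+00,  0.00000000e+00,
         1.00000000e+00]])}
```

View pics/top0.png

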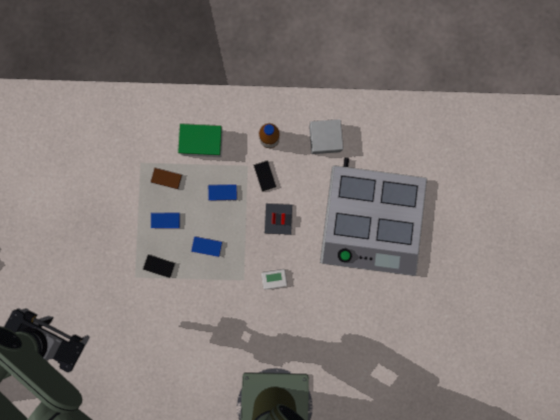

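View pics/side0.png

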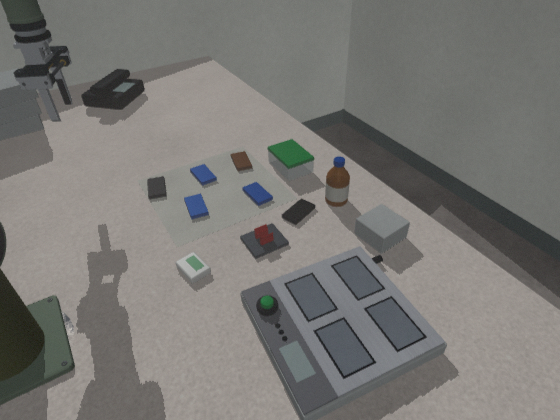

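Candidates (top view): the blue slabs at (223,192), (166,220) and (207,246) are the cassettes. The look-alikes are brown (167,178) and black (264,176) and (159,266), and the blue bottle cap is at (269,130). The rack is at (279,219), the warmer at (375,220) and the green button at (345,255).

```bash
cat > h.py <<'E'
import numpy as np, cv2
from scipy.spatial.transform import Rotation as R
from cell import robot, viewer, workorder
def rot(r): return R.from_euler('xyz',r).as_matrix()
def shot(n,save=None):
    o=robot.get_obs(); c=viewer.camera(n); im=np.ascontiguousarray(c["image"])
    if n=="wrist":
        T=c["T_tool_cam"]; Rt=rot(o["tool_rot"]); c["Rm"]=Rt@T[:3,:3]; c["e"]=Rt@T[:3,3]+o["position"]
    else: c["Rm"]=rot(c["rotation"]); c["e"]=np.array(c["eye"])
    c["image"]=im
    if save: cv2.imwrite(save,im[:,:,::-1])
    return c
def ray(c,uv):
    uv=np.atleast_2d(uv).astype(float)
    d=np.c_[(uv[:,0]-c["cx"])/c["fx"],(uv[:,1]-c["cy"])/c["fy"],np.ones(len(uv))]@c["Rm"].T
    return d
def onz(c,uv,z):
    d=ray(c,uv); return c["e"]+d*((z-c["e"][2])/d[:,2])[:,None]
def proj(c,p):
    q=(np.atleast_2d(p)-c["e"])@c["Rm"]; return np.c_[q[:,0]/q[:,2]*c["fx"]+c["cx"],q[:,1]/q[:,2]*c["fy"]+c["cy"]]
def hsv(c): return cv2.cvtColor(c["image"],cv2.COLOR_RGB2HSV)
def blobs(m,amin):
    k,_=cv2.findContours(m.astype(np.uint8),cv2.RETR_EXTERNAL,cv2.CHAIN_APPROX_NONE)
    return [x for x in k if cv2.contourArea(x)>=amin]
def slab(c,k,z):
    """centre, yaw of the long side, dims (mm) of contour k cast to height z"""
    p=onz(c,k[:,0],z)[:,:2]
    (cx,cy),(w,h),a=cv2.minAreaRect((p*1000).astype(np.float32))
    if w<h: a+=90;w,h=h,w
    a=(a)%180
    return round(cx,1),round(cy,1),round(a,1),round(w,1),round(h,1)
def blue(c):
    H=hsv(c); return (H[...,0]>105)&(H[...,0]<130)&(H[...,1]>150)&(H[...,2]>50)
E
python3 - <<'E'
from h import *
for n in ("top","side"):
    c=shot(n); H=hsv(c)
    for k in blobs(blue(c),60 if n=="top" else 100): print(n,"blue",k[:,0].mean(0).round(),slab(c,k,.012))
    red=((H[...,0]<8)|(H[...,0]>172))&(H[...,1]>150)&(H[...,2]>60)
    for k in blobs(red,8): print(n,"red",k[:,0].mean(0).round(),slab(c,k,.036))
    g=(H[...,0]>55)&(H[...,0]<75)&(H[...,1]>150)&(H[...,2]>60)
    for k in blobs(g,20): print(n,"green",k[:,0].mean(0).round(),slab(c,k,.045))
c=shot("top"); im=c["image"]
cv2.imwrite("pics/crop1.png",cv2.resize(im[150:285,130:440],None,fx=2.58,fy=2.58,interpolation=cv2.INTER_CUBIC)[:,:,::-1])
print([x for x in dir(robot) if x[0]!='_'])
E
```

```text
top blue [206. 246.] (454.9, 211.6, 80.8, 80.5, 41.9)
top blue [165. 220.] (528.3, 337.0, 91.6, 79.6, 41.1)
top blue [222. 192.] (615.5, 171.5, 91.6, 76.9, 41.5)
top red [283. 218.] (541.1, -8.9, 1.5, 31.9, 8.7)
top red [273. 218.] (541.8, 17.2, 1.6, 29.0, 8.7)
top green [345. 255.] (440.9, -190.5, 91.5, 23.0, 22.8)
top green [200. 139.] (764.4, 237.7, 88.9, 118.1, 83.2)
['PlanningError', 'get_obs', 'tips_ahead']
```

View pics/crop1.png

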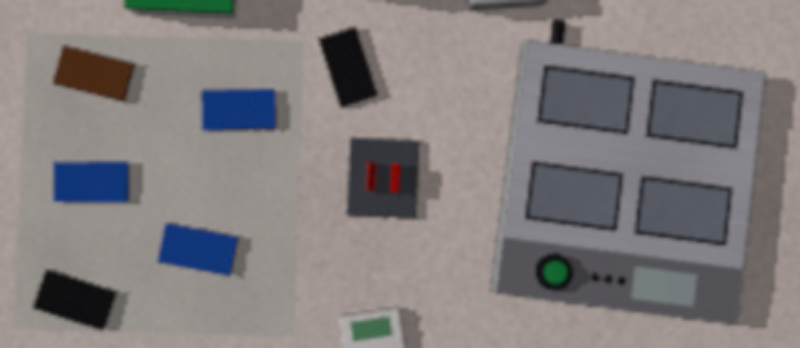

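Three blue cassettes are present, none of them hidden. At (240,110), (92,182) and (200,250) in the crop they are plainly blue; black and brown look-alikes sit at (75,300), (350,68) and (95,73). I'll go over them with the wrist camera.

```bash
cat >> h.py <<'E'
def pose(p,tilt=0,yaw=0):
    """tool y along world x turned by yaw; tilt deg about world x(turned): +45 -> tool points to +y and down"""
    Rm=R.from_euler('z',yaw,degrees=True)*R.from_euler('x',tilt,degrees=True)*R.from_euler('z',90,degrees=True)*R.from_euler('x',180,degrees=True)
    return np.array(p,float),Rm
def now():
    o=robot.get_obs(); return o["position"],R.from_euler('xyz',o["tool_rot"])
def plan(targets,start=None):
    """call numbers from one pose to the next (long ones are split)"""
    p,Q=start or now()
    for (tp,tQ) in targets:
        dv=(Q.inv()*tQ).as_rotvec(); d=tp-p
        n=int(max(1,np.ceil(np.abs(Q.inv().apply(d)).max()/.148),np.ceil(np.linalg.norm(d)/.36),np.ceil(np.degrees(np.linalg.norm(dv))/66)))
        q0,Q0=p,Q
        for i in range(1,n+1):
            a=q0+d*i/n; B=Q0*R.from_rotvec(dv*i/n)
            t=Q.inv().apply(a-p)/.15; r=(Q.inv()*B).as_rotvec()/(np.pi/2)
            print(f"t {t.round(3)} r {r.round(3)} rows>={max(np.linalg.norm(a-p)/.05,np.degrees(np.linalg.norm((Q.inv()*B).as_rotvec()))/8.59):.1f}")
            p,Q=a,B
        print("  ->",tp.round(4))
E
python3 -c "
from h import *
plan([pose([.48,.18,.30])])"
```

```text
t [-0.792 -0.459 -0.18 ] r [-0.     0.     0.239] rows>=2.8
t [-0.906 -0.136 -0.18 ] r [-0.     0.     0.239] rows>=2.8
t [-0.892  0.206 -0.18 ] r [-0.     0.     0.239] rows>=2.8
  -> [0.48 0.18 0.3 ]
```

Request:
{"fn": "play_rows", "kwargs": {
  "motion": [
    {"tx":-0.792,"ty":-0.459,"tz":-0.18,"rz":0.239},
    {"tx":-0.792,"ty":-0.459,"tz":-0.18,"rz":0.239},
    {"tx":-0.792,"ty":-0.459,"tz":-0.18,"rz":0.239},
    {"tx":-0.792,"ty":-0.459,"tz":-0.18,"rz":0.239}
  ]
}}

```text
validation failed for argument at $.mo...
```

Request:
{"fn": "play_rows", "kwargs": {
  "motion": [
    {"tx":-0.906,"ty":-0.136,"tz":-0.18,"rz":0.239},
    {"tx":-0.906,"ty":-0.136,"tz":-0.18,"rz":0.239},
    {"tx":-0.906,"ty":-0.136,"tz":-0.18,"rz":0.239},
    {"tx":-0.906,"ty":-0.136,"tz":-0.18,"rz":0.239}
  ]
}}

```text
validation failed for argument at $.mo...
```

Request:
{"fn": "play_rows", "kwargs": {
  "motion": [
    {"tx":-0.892,"ty":0.206,"tz":-0.18,"rz":0.239},
    {"tx":-0.892,"ty":0.206,"tz":-0.18,"rz":0.239},
    {"tx":-0.892,"ty":0.206,"tz":-0.18,"rz":0.239},
    {"tx":-0.892,"ty":0.206,"tz":-0.18,"rz":0.239},
    {"tx":-0.892,"ty":0.206,"tz":-0.18,"rz":0.239},
    {"tx":-0.892,"ty":0.206,"tz":-0.18,"rz":0.239}
  ]
}}

```text
validation failed for argument at $.mo...
```

```bash
python3 - <<'E'
from h import *
print(now()[0],robot.get_obs()["tool_rot"],robot.get_obs()["qpos"].round(2))
c=shot("wrist","pics/w1.png"); H=hsv(c)
for k in blobs(blue(c),300): print("blue",k[:,0].mean(0).round(),slab(c,k,.012))
red=((H[...,0]<8)|(H[...,0]>172))&(H[...,1]>150)&(H[...,2]>60)
for k in blobs(red,20): print("red",k[:,0].mean(0).round(),slab(c,k,.036))
plan([pose([.50,-.20,.30])])
E
```

```text
[0.24624043 0.51932364 0.219032  ] [-3.14079756e+00 -1.01115523e-04  2.69879694e+00] [ 0.98  0.21  1.54 -0.    1.39 -0.15]
t [-0.896 -0.902 -0.134] r [-0.    0.    0.18] rows>=3.8
t [-1.111 -0.617 -0.134] r [-0.    0.    0.18] rows>=3.8
t [-1.239 -0.284 -0.135] r [-0.    0.    0.18] rows>=3.8
t [-1.269  0.072 -0.135] r [-0.    0.    0.18] rows>=3.8
  -> [ 0.5 -0.2  0.3]
```

View pics/w1.png

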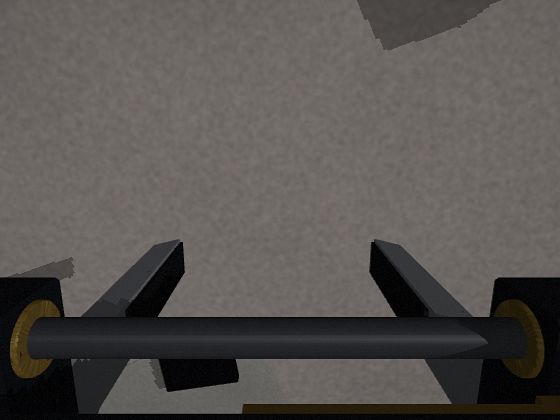

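The wrist picture shows the open fingers at (150,290) and (400,290), a gripper bar across the bottom and a clear view only in the upper half. The moves were refused, probably because every key must be given.

Request:
{"fn": "play_rows", "kwargs": {
  "motion": [
    {"tx":-0.792,"ty":-0.459,"tz":-0.18,"rx":0,"ry":0,"rz":0.239,"claw":94},
    {"tx":-0.792,"ty":-0.459,"tz":-0.18,"rx":0,"ry":0,"rz":0.239,"claw":94},
    {"tx":-0.792,"ty":-0.459,"tz":-0.18,"rx":0,"ry":0,"rz":0.239,"claw":94},
    {"tx":-0.792,"ty":-0.459,"tz":-0.18,"rx":0,"ry":0,"rz":0.239,"claw":94}
  ]
}}

```text
time_s: 0.75
position: [0.3271, 0.404, 0.2479]
tool_rot: [3.139, 0.002, 2.317]
wrist_force: [-0.6, -0.5, -0.1]
opening: 0.0942
finger_force: 0.0
```

Request:
{"fn": "play_rows", "kwargs": {
  "motion": [
    {"tx":-0.906,"ty":-0.136,"tz":-0.18,"rx":0,"ry":0,"rz":0.239,"claw":94},
    {"tx":-0.906,"ty":-0.136,"tz":-0.18,"rx":0,"ry":0,"rz":0.239,"claw":94},
    {"tx":-0.906,"ty":-0.136,"tz":-0.18,"rx":0,"ry":0,"rz":0.239,"claw":94},
    {"tx":-0.906,"ty":-0.136,"tz":-0.18,"rx":0,"ry":0,"rz":0.239,"claw":94}
  ]
}}

```text
time_s: 1.15
position: [0.4049, 0.2912, 0.2747]
tool_rot: [3.139, 0.001, 1.943]
wrist_force: [0.1, 0.1, 0.3]
opening: 0.0943
finger_force: 0.0
```

Request:
{"fn": "play_rows", "kwargs": {
  "motion": [
    {"tx":-0.892,"ty":0.206,"tz":-0.18,"rx":0,"ry":0,"rz":0.239,"claw":94},
    {"tx":-0.892,"ty":0.206,"tz":-0.18,"rx":0,"ry":0,"rz":0.239,"claw":94},
    {"tx":-0.892,"ty":0.206,"tz":-0.18,"rx":0,"ry":0,"rz":0.239,"claw":94},
    {"tx":-0.892,"ty":0.206,"tz":-0.18,"rx":0,"ry":0,"rz":0.239,"claw":94},
    {"tx":-0.892,"ty":0.206,"tz":-0.18,"rx":0,"ry":0,"rz":0.239,"claw":94},
    {"tx":-0.892,"ty":0.206,"tz":-0.18,"rx":0,"ry":0,"rz":0.239,"claw":94}
  ]
}}

```text
time_s: 1.75
position: [0.4792, 0.1818, 0.2997]
tool_rot: [-3.14, -0.001, 1.575]
wrist_force: [-0.7, -0.3, -0.4]
opening: 0.0937
finger_force: 0.0
```

```bash
python3 - <<'E'
from h import *
print(now()[0],robot.get_obs()["tool_rot"],robot.get_obs()["qpos"].round(2))
c=shot("wrist","pics/w2.png"); H=hsv(c)
for k in blobs(blue(c),300): print("blue",k[:,0].mean(0).round(),slab(c,k,.012))
plan([pose([.54,-.09,.25])]); print(); plan([pose([.48,-.40,.35])],pose([.54,-.09,.25]))
E
```

```text
[0.47916575 0.18178328 0.29971   ] [-3.13986675e+00 -5.95473586e-04  1.57530996e+00] [0.19 0.02 1.58 0.   1.54 0.19]
blue [390. 185.] (617.0, 172.3, 92.6, 84.2, 45.3)
blue [258. 151.] (456.2, 212.8, 80.5, 83.2, 45.2)
blue [323.  39.] (529.5, 337.1, 92.0, 82.8, 45.3)
t [-0.907  0.199  0.165] r [-0.    -0.     0.002] rows>=2.8
t [-0.907  0.201  0.166] r [-0.    -0.     0.002] rows>=2.8
  -> [ 0.54 -0.09  0.25]

t [-0.689 -0.133 -0.222] r [0. 0. 0.] rows>=2.2
t [-0.689 -0.133 -0.222] r [0. 0. 0.] rows>=2.2
t [-0.689 -0.133 -0.222] r [0. 0. 0.] rows>=2.2
  -> [ 0.48 -0.4   0.35]
```

Request:
{"fn": "play_rows", "kwargs": {
  "motion": [
    {"tx":-0.907,"ty":0.2,"tz":0.165,"rx":0,"ry":0,"rz":0.002,"claw":94},
    {"tx":-0.907,"ty":0.2,"tz":0.165,"rx":0,"ry":0,"rz":0.002,"claw":94},
    {"tx":-0.907,"ty":0.2,"tz":0.165,"rx":0,"ry":0,"rz":0.002,"claw":94},
    {"tx":-0.907,"ty":0.2,"tz":0.165,"rx":0,"ry":0,"rz":0.002,"claw":94}
  ]
}}

```text
time_s: 2.2
position: [0.51, 0.0418, 0.274]
tool_rot: [-3.139, 0.001, 1.566]
wrist_force: [0.5, 1.3, 0.5]
opening: 0.0945
finger_force: 0.0
```

Request:
{"fn": "play_rows", "kwargs": {
  "motion": [
    {"tx":-0.907,"ty":0.2,"tz":0.165,"rx":0,"ry":0,"rz":0.002,"claw":94},
    {"tx":-0.907,"ty":0.2,"tz":0.165,"rx":0,"ry":0,"rz":0.002,"claw":94},
    {"tx":-0.907,"ty":0.2,"tz":0.165,"rx":0,"ry":0,"rz":0.002,"claw":94},
    {"tx":-0.907,"ty":0.2,"tz":0.165,"rx":0,"ry":0,"rz":0.002,"claw":94},
    {"tx":-0.907,"ty":0.2,"tz":0.165,"rx":0,"ry":0,"rz":0.002,"claw":94},
    {"tx":-0.907,"ty":0.2,"tz":0.165,"rx":0,"ry":0,"rz":0.002,"claw":94}
  ]
}}

```text
time_s: 2.8
position: [0.5403, -0.0896, 0.2512]
tool_rot: [3.141, -0.001, 1.569]
wrist_force: [-0.7, -0.0, -0.2]
opening: 0.094
finger_force: 0.0
```

```bash
python3 - <<'E'
from h import *
import pickle
print(now()[0])
c=shot("wrist","pics/w3.png"); H=hsv(c)
pickle.dump(c,open("rackview.pkl","wb"))
red=((H[...,0]<8)|(H[...,0]>172))&(H[...,1]>150)&(H[...,2]>50)
for k in blobs(red,20): print("red",k[:,0].mean(0).round(),slab(c,k,.036),slab(c,k,.010))
E
```

```text
[ 0.54026363 -0.08961788  0.25115484]
red [279. 108.] (542.6, -9.7, 179.8, 31.4, 8.5) (542.8, -8.8, 179.8, 33.5, 9.1)
red [279.  78.] (543.2, 16.7, 179.8, 31.6, 10.9) (543.4, 19.4, 179.8, 33.8, 11.7)
```

Request:
{"fn": "play_rows", "kwargs": {
  "motion": [
    {"tx":-0.69,"ty":-0.133,"tz":-0.222,"rx":0,"ry":0,"rz":0,"claw":94},
    {"tx":-0.69,"ty":-0.133,"tz":-0.222,"rx":0,"ry":0,"rz":0,"claw":94},
    {"tx":-0.69,"ty":-0.133,"tz":-0.222,"rx":0,"ry":0,"rz":0,"claw":94}
  ]
}}

```text
time_s: 3.15
position: [0.5204, -0.1977, 0.287]
tool_rot: [3.138, 0.004, 1.565]
wrist_force: [0.9, 0.3, 0.2]
opening: 0.0938
finger_force: 0.0
```

Request:
{"fn": "play_rows", "kwargs": {
  "motion": [
    {"tx":-0.69,"ty":-0.133,"tz":-0.222,"rx":0,"ry":0,"rz":0,"claw":94},
    {"tx":-0.69,"ty":-0.133,"tz":-0.222,"rx":0,"ry":0,"rz":0,"claw":94},
    {"tx":-0.69,"ty":-0.133,"tz":-0.222,"rx":0,"ry":0,"rz":0,"claw":94}
  ]
}}

```text
time_s: 3.45
position: [0.4996, -0.3014, 0.3197]
tool_rot: [3.139, 0.004, 1.564]
wrist_force: [0.0, 0.0, -0.4]
opening: 0.094
finger_force: 0.0
```

Request:
{"fn": "play_rows", "kwargs": {
  "motion": [
    {"tx":-0.69,"ty":-0.133,"tz":-0.222,"rx":0,"ry":0,"rz":0,"claw":94},
    {"tx":-0.69,"ty":-0.133,"tz":-0.222,"rx":0,"ry":0,"rz":0,"claw":94},
    {"tx":-0.69,"ty":-0.133,"tz":-0.222,"rx":0,"ry":0,"rz":0,"claw":94},
    {"tx":-0.69,"ty":-0.133,"tz":-0.222,"rx":0,"ry":0,"rz":0,"claw":94},
    {"tx":-0.69,"ty":-0.133,"tz":-0.222,"rx":0,"ry":0,"rz":0,"claw":94}
  ]
}}

```text
time_s: 3.95
position: [0.4797, -0.3998, 0.3501]
tool_rot: [-3.141, -0.002, 1.568]
wrist_force: [0.1, 0.6, -0.2]
opening: 0.0942
finger_force: 0.0
```

```bash
python3 - <<'E'
from h import *
import pickle
print(now()[0])
c=shot("wrist","pics/w4.png"); pickle.dump(c,open("warmview.pkl","wb"))
a=cv2.imread("pics/w3.png")[:300];b=cv2.imread("pics/w4.png")[:300]
cv2.imwrite("pics/w34.png",np.vstack([a,b]))
E
```

```text
[ 0.47974463 -0.39979891  0.35014777]
```

View pics/w34.png

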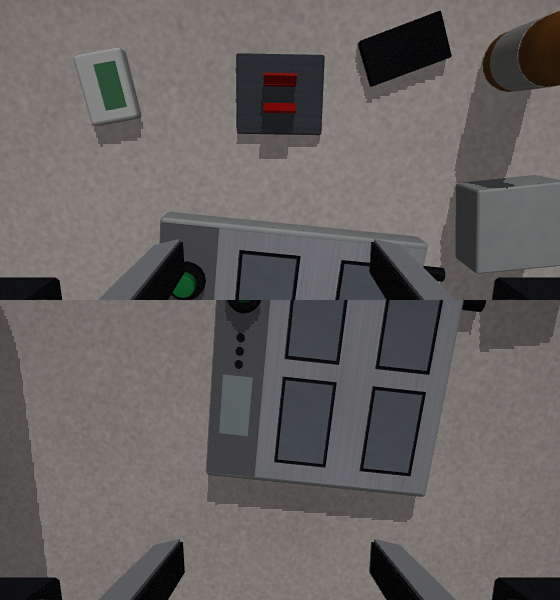

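Upper half: rack base at (280,94) with walls at v≈79 and 108, the slot running along the image's u axis, and the timer, black slab, bottle and box around it. Lower half: the marked places at (306,420) and (393,430), and the cut-off ones above them.

```bash
python3 - <<'E'
from h import *
import pickle
c=pickle.load(open("rackview.pkl","rb")); g=c["image"].max(2)
m=(g<95).astype(np.uint8); m[:40]=0;m[150:]=0;m[:,:220]=0;m[:,335:]=0
H=hsv(c); 
m=cv2.morphologyEx(m,cv2.MORPH_OPEN,np.ones((3,3)))
for k in blobs(m,500): print(cv2.boundingRect(k), slab(c,k,.010), slab(c,k,.005))
red=((H[...,0]<8)|(H[...,0]>172))&(H[...,1]>150)&(H[...,2]>30)
for v in range(70,116,1): print(v, c["image"][v,280].tolist(), onz(c,[[280,v]],.036)[0,1].round(4), end=' | ')
print()
c=pickle.load(open("warmview.pkl","rb"))
def places(c,amin):
    g=c["image"].max(2).astype(int)
    H=hsv(c); m=(g<50).astype(np.uint8)
    k,h=cv2.findContours(m,cv2.RETR_CCOMP,cv2.CHAIN_APPROX_NONE)
    for i,x in enumerate(k):
        if h[0][i][3]<0 and cv2.contourArea(x)>amin: print(cv2.boundingRect(x),slab(c,x,.035))
places(c,2000)
c=shot("top"); 
g=c["image"].max(2).astype(int); sub=g[165:280,320:430]
m=np.zeros_like(g,np.uint8)
m[165:280,320:430]=(g[165:280,320:430]<105)
for x in blobs(m,150): print("top",cv2.boundingRect(x),slab(c,x,.035))
H=hsv(c);gg=(H[...,0]>55)&(H[...,0]<75)&(H[...,1]>150)&(H[...,2]>60)
for k in blobs(gg,20): print(slab(c,k,.045))
E
```

```text
(236, 53, 89, 97) (542.8, -4.0, 88.8, 95.9, 89.9) (542.9, -3.8, 88.8, 97.1, 91.0)
70 [42, 45, 50] 0.0249 | 71 [37, 43, 48] 0.024 | 72 [43, 45, 48] 0.0231 | 73 [132, 18, 14] 0.0222 | 74 [127, 21, 17] 0.0213 | 75 [87, 11, 8] 0.0204 | 76 [52, 8, 9] 0.0195 | 77 [51, 6, 1] 0.0185 | 78 [55, 12, 10] 0.0176 | 79 [53, 5, 4] 0.0167 | 80 [52, 3, 2] 0.0158 | 81 [53, 7, 5] 0.0149 | 82 [51, 6, 2] 0.014 | 83 [53, 1, 0] 0.0131 | 84 [96, 11, 9] 0.0121 | 85 [39, 4, 1] 0.0112 | 86 [35, 17, 19] 0.0103 | 87 [26, 29, 35] 0.0094 | 88 [26, 30, 33] 0.0085 | 89 [30, 32, 33] 0.0075 | 90 [27, 28, 31] 0.0066 | 91 [30, 31, 35] 0.0057 | 92 [26, 29, 28] 0.0048 | 93 [31, 32, 35] 0.0038 | 94 [30, 32, 36] 0.0029 | 95 [28, 30, 33] 0.002 | 96 [30, 30, 33] 0.0011 | 97 [29, 31, 35] 0.0001 | 98 [28, 29, 34] -0.0008 | 99 [28, 30, 33] -0.0017 | 100 [27, 27, 32] -0.0027 | 101 [24, 30, 32] -0.0036 | 102 [30, 31, 33] -0.0046 | 103 [112, 13, 6] -0.0055 | 104 [116, 6, 4] -0.0064 | 105 [114, 4, 2] -0.0074 | 106 [112, 5, 2] -0.0083 | 107 [116, 12, 9] -0.0093 | 108 [114, 4, 2] -0.0102 | 109 [118, 14, 12] -0.0111 | 110 [102, 13, 6] -0.0121 | 111 [56, 2, 1] -0.013 | 112 [61, 5, 4] -0.014 | 113 [35, 24, 29] -0.0149 | 114 [25, 29, 32] -0.0159 | 115 [27, 30, 33] -0.0168 | 
(0, 240, 560, 180) (483.2, -629.0, 179.8, 845.1, 283.3)
(360, 86, 66, 90) (623.6, -346.3, 83.9, 104.0, 66.0)
(274, 77, 62, 90) (514.0, -334.6, 83.9, 104.0, 65.9)
top (323, 243, 96, 33) (431.4, -266.2, 85.0, 273.3, 64.8)
top (376, 218, 38, 27) (513.5, -334.1, 84.1, 104.9, 67.3)
top (333, 212, 39, 28) (526.5, -211.5, 83.9, 105.1, 66.7)
top (380, 181, 38, 27) (622.7, -345.9, 84.0, 104.6, 67.3)
top (338, 175, 38, 27) (635.7, -222.9, 84.0, 104.1, 67.3)
(440.9, -190.5, 91.5, 23.0, 22.8)
(764.4, 237.7, 88.9, 118.1, 83.2)
```

```bash
python3 - <<'E'
from h import *
import pickle
c=pickle.load(open("rackview.pkl","rb")); g=c["image"].max(2)
print(g[48:60,250],g[126:142,250],g[48:60,310],g[126:142,310]); print(g[94,230:242],g[94,318:330])
print(onz(c,[[250,53.5],[250,134.5],[310,53.5],[310,134.5]],.01).round(4),c["e"])
H=hsv(c)
t=shot("top"); cv2.imwrite("pics/r.png",cv2.resize(c["image"][45:140,225:335],None,fx=6,fy=6,interpolation=cv2.INTER_NEAREST)[:,:,::-1])
E
```

```text
[120 121 125 125 128  76  47  47  48  52  50  50] [44 49 47 44 47 48 40 25 97 90 89 88 89 89 89 87] [124 123 126 128 129 131 105  47  48  47  48  46] [46 46 47 48 45 47 48 43 22 98 96 96 94 98 95 93]
[124 124 127 124 124 126  65  42  47  50  47  49] [ 46  47  44  45  30 138 139 137 136 137 136 135]
[[ 0.5135  0.044   0.01  ]
 [ 0.512  -0.0364  0.01  ]
 [ 0.5743  0.0438  0.01  ]
 [ 0.5757 -0.0366  0.01  ]] [ 0.53999928 -0.02278403  0.41701824]
```

View pics/r.png

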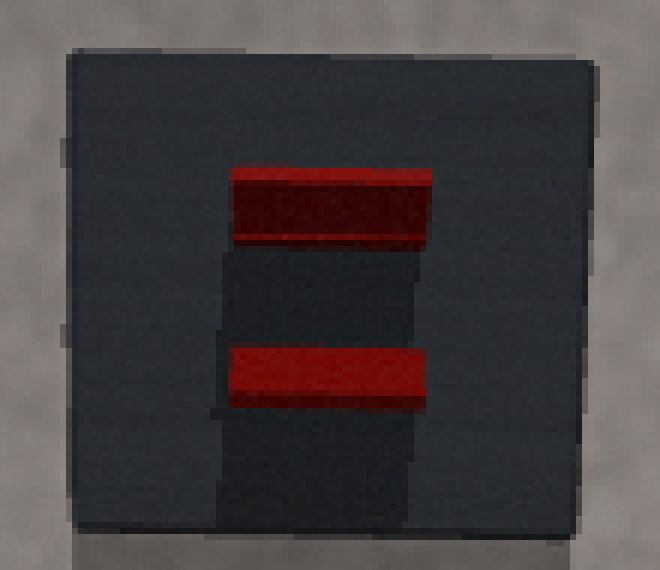

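Rack: slot centre (0.543, 0.004), yaw −1°. Places have yaw −6°: place1 (527,−211), place2 (514,−334.5), place4 (623.5,−346). Each cassette gets a 45°-tilted grip, then the rack, then a grip from the other side. The near cassette goes first.

```bash
cat >> h.py <<'E'
def rz(yaw,v):
    return R.from_euler('z',yaw,degrees=True).apply(v)
def grab(cx,cy,yaw,z=.0185):   # mm, from the back, tool points +y
    return pose(np.array([cx,cy,0])/1000+rz(yaw,[0,-.010,0])+[0,0,z],45,yaw)
SL=np.array([.5428,.0042,.010])
def rackin(lift=0):  return pose(SL+rz(-1,[0,.0125,0])+[0,0,.042+.010+lift],-45,-1)
def rackout(lift=0,back=0): return pose(SL+rz(-1,[0,-.0125-back,0])+[0,0,.042+.012+lift],45,-1)
PL={1:(.527,-.2113),2:(.514,-.3345),4:(.6235,-.3462)}
def lay(i,lift=0): return pose(np.array([*PL[i],.035+.0185])+rz(-6,[0,.012,0])+[0,0,lift],-45,-6)
E
python3 - <<'E'
from h import *
c=shot("top")
for k in blobs(blue(c),60): print(slab(c,k,.012))
a=pose([.50,-.05,.34],25,-4)
g=grab(456.2,212.8,-9.5)
plan([a,grab(456.2,212.8,-9.5,.12),grab(456.2,212.8,-9.5,.035)])
E
```

```text
(454.9, 211.5, 80.9, 80.5, 42.0)
(528.3, 337.0, 91.6, 79.6, 41.1)
(615.5, 171.5, 91.6, 76.9, 41.5)
t [0.778 0.044 0.024] r [-0.003  0.092  0.014] rows>=2.3
t [0.767 0.026 0.136] r [-0.003  0.092  0.014] rows>=2.3
t [0.74  0.008 0.246] r [-0.003  0.092  0.014] rows>=2.3
  -> [ 0.5  -0.05  0.34]
t [ 0.295 -0.14   0.677] r [-0.012  0.074  0.017] rows>=2.3
t [ 0.211 -0.159  0.704] r [-0.012  0.074  0.017] rows>=2.3
t [ 0.124 -0.177  0.72 ] r [-0.012  0.074  0.017] rows>=2.3
  -> [0.4545 0.2029 0.12  ]
t [-0.401  0.     0.401] r [-0. -0. -0.] rows>=1.7
  -> [0.4545 0.2029 0.035 ]
```

Request:
{"fn": "play_rows", "kwargs": {
  "motion": [
    {"tx":0.778,"ty":0.044,"tz":0.024,"rx":-0.003,"ry":0.092,"rz":0.014,"claw":94},
    {"tx":0.778,"ty":0.044,"tz":0.024,"rx":-0.003,"ry":0.092,"rz":0.014,"claw":94},
    {"tx":0.778,"ty":0.044,"tz":0.024,"rx":-0.003,"ry":0.092,"rz":0.014,"claw":94}
  ]
}}

```text
time_s: 4.45
position: [0.4863, -0.2813, 0.3468]
tool_rot: [3.139, -0.147, 1.547]
wrist_force: [0.3, 0.1, 0.4]
opening: 0.0938
finger_force: 0.0
```

Request:
{"fn": "play_rows", "kwargs": {
  "motion": [
    {"tx":0.767,"ty":0.026,"tz":0.136,"rx":-0.003,"ry":0.092,"rz":0.014,"claw":94},
    {"tx":0.767,"ty":0.026,"tz":0.136,"rx":-0.003,"ry":0.092,"rz":0.014,"claw":94},
    {"tx":0.767,"ty":0.026,"tz":0.136,"rx":-0.003,"ry":0.092,"rz":0.014,"claw":94}
  ]
}}

```text
time_s: 4.75
position: [0.4929, -0.1651, 0.3435]
tool_rot: [3.139, -0.29, 1.526]
wrist_force: [0.1, -0.0, 0.0]
opening: 0.094
finger_force: 0.0
```

Request:
{"fn": "play_rows", "kwargs": {
  "motion": [
    {"tx":0.74,"ty":0.008,"tz":0.246,"rx":-0.003,"ry":0.092,"rz":0.014,"claw":94},
    {"tx":0.74,"ty":0.008,"tz":0.246,"rx":-0.003,"ry":0.092,"rz":0.014,"claw":94},
    {"tx":0.74,"ty":0.008,"tz":0.246,"rx":-0.003,"ry":0.092,"rz":0.014,"claw":94}
  ]
}}

```text
time_s: 5.05
position: [0.4996, -0.049, 0.3398]
tool_rot: [-3.141, -0.434, 1.502]
wrist_force: [-0.1, -0.6, -0.7]
opening: 0.0942
finger_force: 0.0
```

Request:
{"fn": "play_rows", "kwargs": {
  "motion": [
    {"tx":0.295,"ty":-0.14,"tz":0.677,"rx":-0.012,"ry":0.074,"rz":0.017,"claw":94},
    {"tx":0.295,"ty":-0.14,"tz":0.677,"rx":-0.012,"ry":0.074,"rz":0.017,"claw":94},
    {"tx":0.295,"ty":-0.14,"tz":0.677,"rx":-0.012,"ry":0.074,"rz":0.017,"claw":94}
  ]
}}

```text
time_s: 5.35
position: [0.4816, 0.035, 0.2626]
tool_rot: [-3.137, -0.551, 1.467]
wrist_force: [-0.2, -0.1, 0.3]
opening: 0.094
finger_force: 0.0
```

Request:
{"fn": "play_rows", "kwargs": {
  "motion": [
    {"tx":0.211,"ty":-0.159,"tz":0.704,"rx":-0.012,"ry":0.074,"rz":0.017,"claw":72},
    {"tx":0.211,"ty":-0.159,"tz":0.704,"rx":-0.012,"ry":0.074,"rz":0.017,"claw":72},
    {"tx":0.211,"ty":-0.159,"tz":0.704,"rx":-0.012,"ry":0.074,"rz":0.017,"claw":72}
  ]
}}

```text
time_s: 5.65
position: [0.4673, 0.1183, 0.1901]
tool_rot: [-3.139, -0.666, 1.436]
wrist_force: [-1.0, -0.7, 0.0]
opening: 0.0741
finger_force: 0.0
```

Request:
{"fn": "play_rows", "kwargs": {
  "motion": [
    {"tx":0.124,"ty":-0.177,"tz":0.72,"rx":-0.012,"ry":0.074,"rz":0.017,"claw":72},
    {"tx":0.124,"ty":-0.177,"tz":0.72,"rx":-0.012,"ry":0.074,"rz":0.017,"claw":72},
    {"tx":0.124,"ty":-0.177,"tz":0.72,"rx":-0.012,"ry":0.074,"rz":0.017,"claw":72},
    {"tx":0.124,"ty":-0.177,"tz":0.72,"rx":-0.012,"ry":0.074,"rz":0.017,"claw":72},
    {"tx":0.124,"ty":-0.177,"tz":0.72,"rx":-0.012,"ry":0.074,"rz":0.017,"claw":72}
  ]
}}

```text
time_s: 6.15
position: [0.4582, 0.1993, 0.1213]
tool_rot: [3.134, -0.782, 1.408]
wrist_force: [-0.2, 0.0, 0.8]
opening: 0.0716
finger_force: 0.0
```

```bash
python3 - <<'E'
from h import *
print(now()[0],robot.get_obs()["qpos"].round(2),(now()[1].inv()*grab(456.2,212.8,-9.5)[1]).as_rotvec(True).round(2))
c=shot("wrist","pics/w5.png")
for k in blobs(blue(c),300): print(slab(c,k,.012))
plan([grab(456.2,212.8,-9.5,.035)]); plan([grab(456.2,212.8,-9.5)])
E
```

```text
[0.45815591 0.19932903 0.12131686] [-0.27  0.16  2.07  0.86  1.19 -0.56] [0.36 0.2  0.1 ]
(449.9, 174.7, 170.3, 45.2, 8.9)
(459.3, 230.5, 170.4, 45.2, 45.2)
(528.8, 334.1, 91.4, 88.9, 46.8)
t [-0.391 -0.034  0.424] r [0.005 0.002 0.001] rows>=1.7
  -> [0.4545 0.2029 0.035 ]
t [-0.469 -0.034  0.502] r [0.005 0.002 0.001] rows>=2.1
  -> [0.4545 0.2029 0.0185]
```

View pics/w5.png

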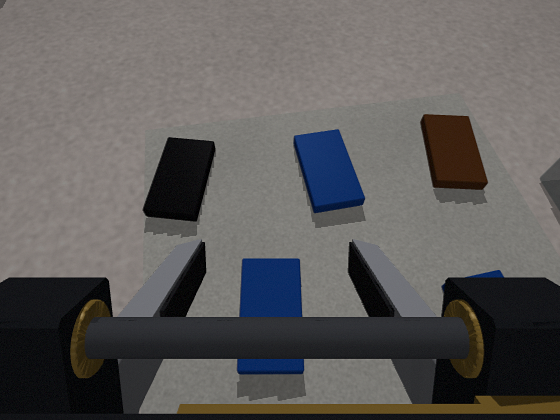

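The blue cassette is at (271,315), between the open fingers (centre u=277) and 3 mm to one side, as the measured pose says. The black look-alike is at (180,180), the brown at (455,150) and the second blue at (330,170).

Request:
{"fn": "play_rows", "kwargs": {
  "motion": [
    {"tx":-0.2,"ty":-0.034,"tz":0.21,"rx":0.005,"ry":0.002,"rz":0.001,"claw":72},
    {"tx":-0.391,"ty":-0.034,"tz":0.424,"rx":0.005,"ry":0.002,"rz":0.001,"claw":72},
    {"tx":-0.391,"ty":-0.034,"tz":0.424,"rx":0.005,"ry":0.002,"rz":0.001,"claw":72},
    {"tx":-0.391,"ty":-0.034,"tz":0.424,"rx":0.005,"ry":0.002,"rz":0.001,"claw":72},
    {"tx":-0.391,"ty":-0.034,"tz":0.424,"rx":0.005,"ry":0.002,"rz":0.001,"claw":72}
  ]
}}

```text
time_s: 6.7
position: [0.4537, 0.2036, 0.0356]
tool_rot: [-3.141, -0.786, 1.405]
wrist_force: [0.4, 0.3, 0.8]
opening: 0.072
finger_force: 0.0
```

```bash
python3 - <<'E'
from h import *
print(now()[0],now()[0]); plan([grab(456.1,212,-9.5)])
E
```

```text
[0.45369102 0.20358395 0.0356233 ] [0.45369102 0.20358395 0.0356233 ]
t [-0.087  0.007  0.075] r [-0. -0. -0.] rows>=0.3
  -> [0.4544 0.2021 0.0185]
```

Request:
{"fn": "play_rows", "kwargs": {
  "motion": [
    {"tx":-0.045,"ty":0.007,"tz":0.035,"rx":0,"ry":0,"rz":0,"claw":72},
    {"tx":-0.087,"ty":0.007,"tz":0.075,"rx":0,"ry":0,"rz":0,"claw":72},
    {"tx":-0.087,"ty":0.007,"tz":0.075,"rx":0,"ry":0,"rz":0,"claw":72},
    {"tx":-0.087,"ty":0.007,"tz":0.075,"rx":0,"ry":0,"rz":0,"claw":72}
  ],
  "force": 8
}}

```text
time_s: 7.1
position: [0.4525, 0.2029, 0.0163]
tool_rot: [-3.135, -0.786, 1.401]
wrist_force: [0.2, 0.0, 1.6]
opening: 0.0718
finger_force: 0.9
```

Request:
{"fn": "play_rows", "kwargs": {
  "motion": [
    {"tx":0,"ty":0,"tz":0,"rx":0,"ry":0,"rz":0,"claw":62},
    {"tx":0,"ty":0,"tz":0,"rx":0,"ry":0,"rz":0,"claw":56},
    {"tx":0,"ty":0,"tz":0,"rx":0,"ry":0,"rz":0,"claw":51},
    {"tx":0,"ty":0,"tz":0,"rx":0,"ry":0,"rz":0,"claw":48},
    {"tx":0,"ty":0,"tz":0,"rx":0,"ry":0,"rz":0,"claw":45},
    {"tx":0,"ty":0,"tz":0,"rx":0,"ry":0,"rz":0,"claw":42},
    {"tx":0,"ty":0,"tz":0,"rx":0,"ry":0,"rz":0,"claw":40},
    {"tx":0,"ty":0,"tz":0,"rx":0,"ry":0,"rz":0,"claw":40}
  ],
  "force": 8
}}

```text
time_s: 7.9
position: [0.4519, 0.2032, 0.016]
tool_rot: [-3.133, -0.786, 1.4]
wrist_force: [2.2, 0.6, 5.0]
opening: 0.0457
finger_force: 8.8
```

```bash
python3 - <<'E'
from h import *
p,Q=now(); print(p,(Q.inv()*grab(456.1,212,-9.5)[1]).as_rotvec(True).round(2))
m=pose([p[0]+.01,p[1]-.02,.17],45,-9.5)
mid=pose([.49,.11,.20],0,-5)
plan([m,mid,rackin(.10)])
E
```

```text
[0.45191429 0.20318615 0.01599073] [-0.27 -0.06 -0.2 ]
t [ 0.642  0.082 -0.811] r [-0.003 -0.001 -0.002] rows>=3.1
  -> [0.4619 0.1832 0.17  ]
t [-0.177  0.265 -0.46 ] r [ 0.02  -0.5   -0.047] rows>=5.3
  -> [0.49 0.11 0.2 ]
t [-0.589  0.406  0.253] r [-0.017 -0.5   -0.042] rows>=5.3
  -> [0.543  0.0167 0.162 ]
```

Request:
{"fn": "play_rows", "kwargs": {
  "motion": [
    {"tx":0.04,"ty":0,"tz":-0.04,"rx":0,"ry":0,"rz":0,"claw":40},
    {"tx":0.12,"ty":0.015,"tz":-0.15,"rx":0,"ry":0,"rz":0,"claw":40},
    {"tx":0.25,"ty":0.03,"tz":-0.31,"rx":0,"ry":0,"rz":0,"claw":40},
    {"tx":0.4,"ty":0.05,"tz":-0.5,"rx":0,"ry":0,"rz":0,"claw":40},
    {"tx":0.54,"ty":0.07,"tz":-0.68,"rx":0,"ry":0,"rz":0,"claw":40},
    {"tx":0.642,"ty":0.082,"tz":-0.811,"rx":0,"ry":0,"rz":0,"claw":40},
    {"tx":0.642,"ty":0.082,"tz":-0.811,"rx":0,"ry":0,"rz":0,"claw":40}
  ]
}}

```text
time_s: 8.6
position: [0.463, 0.1823, 0.172]
tool_rot: [-3.141, -0.783, 1.406]
wrist_force: [0.4, -0.4, 0.2]
opening: 0.0459
finger_force: 8.0
```

Request:
{"fn": "play_rows", "kwargs": {
  "motion": [
    {"tx":-0.02,"ty":0.03,"tz":-0.06,"rx":0.002,"ry":-0.06,"rz":-0.005,"claw":40},
    {"tx":-0.05,"ty":0.08,"tz":-0.14,"rx":0.006,"ry":-0.15,"rz":-0.014,"claw":40},
    {"tx":-0.09,"ty":0.13,"tz":-0.23,"rx":0.01,"ry":-0.24,"rz":-0.023,"claw":40},
    {"tx":-0.12,"ty":0.18,"tz":-0.31,"rx":0.013,"ry":-0.33,"rz":-0.031,"claw":40},
    {"tx":-0.15,"ty":0.22,"tz":-0.39,"rx":0.017,"ry":-0.42,"rz":-0.04,"claw":40},
    {"tx":-0.177,"ty":0.265,"tz":-0.46,"rx":0.02,"ry":-0.5,"rz":-0.047,"claw":40},
    {"tx":-0.177,"ty":0.265,"tz":-0.46,"rx":0.02,"ry":-0.5,"rz":-0.047,"claw":40}
  ]
}}

```text
time_s: 9.3
position: [0.4897, 0.1117, 0.1982]
tool_rot: [-3.133, 0.001, 1.489]
wrist_force: [-0.3, 0.5, -0.8]
opening: 0.0457
finger_force: 8.0
```

Request:
{"fn": "play_rows", "kwargs": {
  "motion": [
    {"tx":-0.07,"ty":0.05,"tz":0.03,"rx":-0.002,"ry":-0.06,"rz":-0.005,"claw":40},
    {"tx":-0.18,"ty":0.12,"tz":0.08,"rx":-0.005,"ry":-0.15,"rz":-0.013,"claw":40},
    {"tx":-0.28,"ty":0.19,"tz":0.12,"rx":-0.008,"ry":-0.24,"rz":-0.02,"claw":40},
    {"tx":-0.39,"ty":0.27,"tz":0.17,"rx":-0.011,"ry":-0.33,"rz":-0.028,"claw":40},
    {"tx":-0.49,"ty":0.34,"tz":0.21,"rx":-0.014,"ry":-0.42,"rz":-0.035,"claw":40},
    {"tx":-0.589,"ty":0.406,"tz":0.253,"rx":-0.017,"ry":-0.5,"rz":-0.042,"claw":40},
    {"tx":-0.589,"ty":0.406,"tz":0.253,"rx":-0.017,"ry":-0.5,"rz":-0.042,"claw":40},
    {"tx":-0.589,"ty":0.406,"tz":0.253,"rx":-0.017,"ry":-0.5,"rz":-0.042,"claw":40}
  ]
}}

```text
time_s: 10.1
position: [0.5406, 0.0163, 0.1584]
tool_rot: [-3.122, 0.783, 1.567]
wrist_force: [0.0, -0.8, -0.7]
opening: 0.0457
finger_force: 8.0
```

```bash
sed -i 's/def rackin(lift=0):.*/def rackin(lift=0,dy=.010,dz=.009):  return pose(SL+rz(-1,[0,dy,0])+[0,0,.042+dz+lift],-45,-1)/' h.py; python3 - <<'E'
from h import *
o=robot.get_obs(); print(o["position"],o["opening"],o["finger_force"],o["qpos"].round(2))
c=shot("wrist","pics/w6.png"); s=shot("side")
im=s["image"]; u,v=proj(s,[[.543,.004,.08]])[0].astype(int); print(u,v)
a=cv2.resize(im[v-50:v+50,u-70:u+70],(560,400))
cv2.imwrite("pics/s6.png",np.vstack([a,c["image"][220:]])[:,:,::-1])
plan([rackin(.10)])
E
```

```text
[0.540629   0.01628824 0.15844739] 0.045717207931623725 7.993607372045517 [ 0.28  0.43  1.6  -0.74  1.45  0.52]
261 215
t [-0.008  0.004  0.012] r [-0.004 -0.002  0.003] rows>=0.1
  -> [0.543  0.0142 0.161 ]
```

View pics/s6.png

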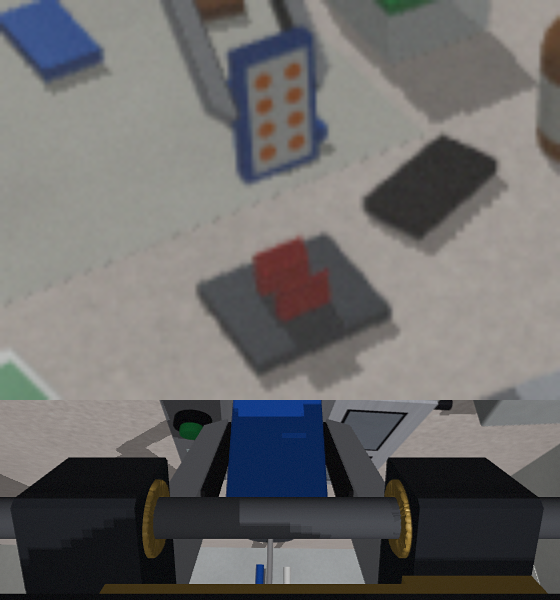

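The cassette hangs upright at (275,110) in the crop, spots facing −y, above the red slot at (290,280). I'll check its in-hand position against projected corners.

```bash
cat >> h.py <<'E'
def held(c0,sgn=1,view="side",yaw=-1):
    """compare the held/standing upright slab's mask bbox with that predicted for centre c0"""
    s=shot(view); P=np.array([[x,y,z] for x in(-.023,.023) for y in(-.006,.006) for z in(-.042,.042)])
    q=proj(s,c0+rz(yaw,P)); lo=q.min(0);hi=q.max(0)
    m=blue(s).astype(np.uint8); x0,y0,x1,y1=*(lo-12).astype(int),*(hi+12).astype(int)
    sub=m[y0:y1,x0:x1]; k=max(blobs(sub,30),key=cv2.contourArea)[:,0]+[x0,y0]
    h=cv2.convexHull(q.astype(np.float32)); 
    b=cv2.minAreaRect(k.astype(np.float32)); e=cv2.minAreaRect(h)
    print("seen",k.min(0),k.max(0),np.round(b[0],1),np.round(b[1],1),round(b[2],1)," expected",lo.round(1),hi.round(1),np.round(e[0],1),np.round(e[1],1),round(e[2],1))
E
python3 - <<'E'
from h import *
p,_=now()
held(p+rz(-1,[0,-.010,-.009])); held(p+rz(-1,[0,-.010,-.009]),view="top")
E
```

```text
Traceback (most recent call last):
  File "h.py", line 67, in held
    sub=m[y0:y1,x0:x1]; k=max(blobs(sub,30),key=cv2.contourArea)[:,0]+[x0,y0]
                          ~~~^^^^^^^^^^^^^^^^^^^^^^^^^^^^^^^^^^^
ValueError: max() iterable argument is empty
```

```bash
sed -i 's/H\[\.\.\.,1\]>150)&(H\[\.\.\.,2\]>50)$/H[...,1]>110)\&(H[...,2]>40)/' h.py; sed -i '/def blue/,/return/s/>105)/>100)/' h.py
python3 - <<'E'
from h import *
p,_=now()
held(p+rz(-1,[0,-.010,-.009]))
s=shot("side"); print(hsv(s)[185:215:5,250:262:3].reshape(-1,3).tolist())
E
```

```text
seen [249 171] [269 204] [260.  187.4] [31.9 20. ] 84.8  expected [247.2 168.3] [270.9 209.2] [259.7 188.7] [39.4 22.4] 84.7
[[112, 111, 78], [112, 36, 106], [12, 142, 115], [15, 5, 112], [115, 20, 75], [112, 77, 96], [10, 143, 116], [12, 111, 117], [114, 102, 85], [112, 129, 91], [11, 95, 115], [11, 169, 115], [108, 55, 107], [113, 115, 89], [17, 16, 114], [12, 140, 115], [103, 26, 136], [112, 112, 91], [60, 7, 116], [120, 9, 109], [25, 10, 149], [60, 4, 132], [20, 10, 147], [25, 10, 151]]
```

Request:
{"fn": "play_rows", "kwargs": {
  "motion": [
    {"tx":0.1,"ty":0.008,"tz":0.12,"rx":-0.004,"ry":-0.002,"rz":0.003,"claw":40},
    {"tx":0.24,"ty":0.012,"tz":0.25,"rx":-0.004,"ry":-0.002,"rz":0.003,"claw":40},
    {"tx":0.24,"ty":0.012,"tz":0.25,"rx":-0.004,"ry":-0.002,"rz":0.003,"claw":40},
    {"tx":0.24,"ty":0.012,"tz":0.25,"rx":-0.004,"ry":-0.002,"rz":0.003,"claw":40}
  ]
}}

```text
time_s: 10.75
position: [0.5442, 0.0155, 0.1099]
tool_rot: [3.141, 0.788, 1.554]
wrist_force: [0.5, -0.8, -0.9]
opening: 0.0461
finger_force: 8.0
```

```bash
python3 - <<'E'
from h import *
p,_=now();print(p, rackin(0)[0])
plan([rackin(.045)]);plan([rackin(.02)])
held(p+rz(-1,[0,-.010,-.009]))
E
```

```text
[0.544172   0.01547828 0.10988935] [0.54297452 0.01419848 0.061     ]
t [ 0.012 -0.008  0.024] r [0.001 0.002 0.001] rows>=0.1
  -> [0.543  0.0142 0.106 ]
t [ 0.13  -0.008  0.142] r [0.001 0.002 0.001] rows>=0.6
  -> [0.543  0.0142 0.081 ]
seen [244 182] [270 226] [260.8 202.6] [42.3 23.6] 74.1  expected [249.8 188.1] [272.5 226.9] [261.7 207.5] [37.4 21.6] 84.8
```

Request:
{"fn": "play_rows", "kwargs": {
  "motion": [
    {"tx":0.04,"ty":-0.008,"tz":0.05,"rx":0.001,"ry":0.002,"rz":0.001,"claw":40},
    {"tx":0.085,"ty":-0.008,"tz":0.095,"rx":0.001,"ry":0.002,"rz":0.001,"claw":40},
    {"tx":0.13,"ty":-0.008,"tz":0.142,"rx":0.001,"ry":0.002,"rz":0.001,"claw":40},
    {"tx":0.13,"ty":-0.008,"tz":0.142,"rx":0.001,"ry":0.002,"rz":0.001,"claw":40},
    {"tx":0.13,"ty":-0.008,"tz":0.142,"rx":0.001,"ry":0.002,"rz":0.001,"claw":40}
  ]
}}

```text
time_s: 11.3
position: [0.5425, 0.0143, 0.0796]
tool_rot: [-3.14, 0.785, 1.554]
wrist_force: [0.6, -1.0, -0.5]
opening: 0.0461
finger_force: 8.0
```

```bash
python3 - <<'E'
from h import *
p,_=now();print(p)
plan([rackin(.004)])
E
```

```text
[0.54252649 0.01427102 0.079601  ]
t [0.069 0.003 0.069] r [-0.001 -0.     0.   ] rows>=0.3
  -> [0.543  0.0142 0.065 ]
```

Request:
{"fn": "play_rows", "kwargs": {
  "motion": [
    {"tx":0.025,"ty":0,"tz":0.025,"rx":0,"ry":0,"rz":0,"claw":40},
    {"tx":0.05,"ty":0,"tz":0.05,"rx":0,"ry":0,"rz":0,"claw":40},
    {"tx":0.068,"ty":0,"tz":0.068,"rx":0,"ry":0,"rz":0,"claw":40},
    {"tx":0.068,"ty":0,"tz":0.068,"rx":0,"ry":0,"rz":0,"claw":40}
  ]
}}

```text
time_s: 11.7
position: [0.5424, 0.0143, 0.065]
tool_rot: [-3.14, 0.785, 1.554]
wrist_force: [-0.5, -0.1, -1.6]
opening: 0.0461
finger_force: 8.0
```

Request:
{"fn": "play_rows", "kwargs": {
  "motion": [
    {"tx":0.007,"ty":0,"tz":0.007,"rx":0,"ry":0,"rz":0,"claw":40},
    {"tx":0.007,"ty":0,"tz":0.007,"rx":0,"ry":0,"rz":0,"claw":40}
  ]
}}

```text
time_s: 11.9
position: [0.5429, 0.0144, 0.0642]
tool_rot: [3.142, 0.785, 1.553]
wrist_force: [-0.6, -0.1, 0.0]
opening: 0.0457
finger_force: 8.0
```

Request:
{"fn": "play_rows", "kwargs": {
  "motion": [
    {"tx":0.005,"ty":0,"tz":0.005,"rx":0,"ry":0,"rz":0,"claw":40},
    {"tx":0.005,"ty":0,"tz":0.005,"rx":0,"ry":0,"rz":0,"claw":40}
  ]
}}

```text
time_s: 12.1
position: [0.5429, 0.0144, 0.0632]
tool_rot: [3.141, 0.785, 1.552]
wrist_force: [0.1, 0.2, 0.1]
opening: 0.046
finger_force: 8.0
```

Request:
{"fn": "play_rows", "kwargs": {
  "motion": [
    {"tx":0.005,"ty":0,"tz":0.005,"rx":0,"ry":0,"rz":0,"claw":40},
    {"tx":0.005,"ty":0,"tz":0.005,"rx":0,"ry":0,"rz":0,"claw":40}
  ]
}}

```text
time_s: 12.3
position: [0.543, 0.0144, 0.0622]
tool_rot: [3.141, 0.785, 1.552]
wrist_force: [0.0, 0.6, -0.8]
opening: 0.046
finger_force: 8.0
```

Request:
{"fn": "play_rows", "kwargs": {
  "motion": [
    {"tx":0.005,"ty":0,"tz":0.005,"rx":0,"ry":0,"rz":0,"claw":40},
    {"tx":0.005,"ty":0,"tz":0.005,"rx":0,"ry":0,"rz":0,"claw":40}
  ]
}}

```text
time_s: 12.5
position: [0.5432, 0.0143, 0.062]
tool_rot: [3.141, 0.786, 1.552]
wrist_force: [-1.5, 0.4, 3.6]
opening: 0.046
finger_force: 8.0
```

Request:
{"fn": "play_rows", "kwargs": {
  "motion": [
    {"tx":0,"ty":0,"tz":0,"rx":0,"ry":0,"rz":0,"claw":47},
    {"tx":0,"ty":0,"tz":0,"rx":0,"ry":0,"rz":0,"claw":50},
    {"tx":0,"ty":0,"tz":0,"rx":0,"ry":0,"rz":0,"claw":56},
    {"tx":0,"ty":0,"tz":0,"rx":0,"ry":0,"rz":0,"claw":62},
    {"tx":0,"ty":0,"tz":0,"rx":0,"ry":0,"rz":0,"claw":66}
  ]
}}

```text
time_s: 13.0
position: [0.5428, 0.0144, 0.0609]
tool_rot: [-3.141, 0.785, 1.553]
wrist_force: [0.2, -0.1, 0.1]
opening: 0.0652
finger_force: 0.0
```

Request:
{"fn": "play_rows", "kwargs": {
  "motion": [
    {"tx":0,"ty":0,"tz":-0.1,"rx":0,"ry":0,"rz":0,"claw":66},
    {"tx":0,"ty":0,"tz":-0.3,"rx":0,"ry":0,"rz":0,"claw":66},
    {"tx":0,"ty":0,"tz":-0.6,"rx":0,"ry":0,"rz":0,"claw":66},
    {"tx":0,"ty":0,"tz":-0.9,"rx":0,"ry":0,"rz":0,"claw":66},
    {"tx":0,"ty":0,"tz":-0.9,"rx":0,"ry":0,"rz":0,"claw":66}
  ]
}}

```text
time_s: 13.5
position: [0.5484, 0.115, 0.1625]
tool_rot: [3.125, 0.779, 1.546]
wrist_force: [0.6, 0.7, 1.1]
opening: 0.0663
finger_force: 0.0
```

```bash
python3 - <<'E'
from h import *
p,_=now();print(p)
held(SL+[0,0,.042])
plan([pose([.54,.01,.26],0,-1),rackout(.09,.09)])
c=shot("side"); cv2.imwrite("pics/s7.png",cv2.resize(c["image"][165:265,190:330],None,fx=4,fy=4)[:,:,::-1])
E
```

```text
[0.54841833 0.11500323 0.16248085]
seen [248 193] [271 204] [259.5 198.5] [11. 23.] 90.0  expected [251.1 205.8] [273.1 242.9] [262.7 224.3] [35.8 20.9] 84.7
t [-0.958 -0.031  0.01 ] r [ 0.005  0.497 -0.   ] rows>=5.2
  -> [0.54 0.01 0.26]
t [-0.722  0.019  0.707] r [ 0.   0.5 -0. ] rows>=5.2
  -> [ 0.541  -0.0983  0.154 ]
```

View pics/s7.png

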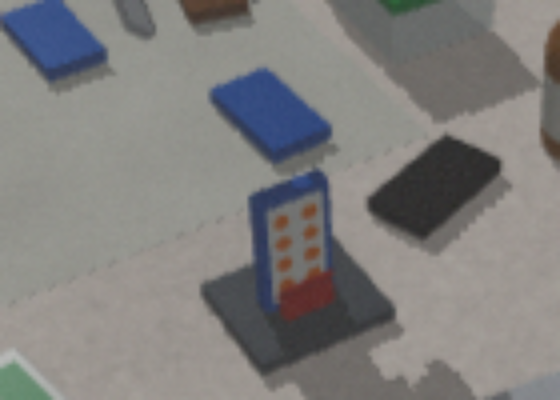

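The cassette stands upright in the slot (crop (292,245)), spots towards −y. I go round to that side.

Request:
{"fn": "play_rows", "kwargs": {
  "motion": [
    {"tx":-0.96,"ty":-0.031,"tz":0.01,"rx":0.005,"ry":0.497,"rz":0,"claw":66},
    {"tx":-0.96,"ty":-0.031,"tz":0.01,"rx":0.005,"ry":0.497,"rz":0,"claw":66},
    {"tx":-0.96,"ty":-0.031,"tz":0.01,"rx":0.005,"ry":0.497,"rz":0,"claw":66},
    {"tx":-0.96,"ty":-0.031,"tz":0.01,"rx":0.005,"ry":0.497,"rz":0,"claw":66},
    {"tx":-0.96,"ty":-0.031,"tz":0.01,"rx":0.005,"ry":0.497,"rz":0,"claw":66},
    {"tx":-0.96,"ty":-0.031,"tz":0.01,"rx":0.005,"ry":0.497,"rz":0,"claw":66},
    {"tx":-0.96,"ty":-0.031,"tz":0.01,"rx":0.005,"ry":0.497,"rz":0,"claw":66}
  ]
}}

```text
time_s: 14.3
position: [0.5367, 0.0042, 0.2556]
tool_rot: [-3.131, 0.004, 1.544]
wrist_force: [0.8, 0.4, -0.4]
opening: 0.0659
finger_force: 0.0
```

Request:
{"fn": "play_rows", "kwargs": {
  "motion": [
    {"tx":-0.2,"ty":0.004,"tz":0.14,"rx":0,"ry":0.1,"rz":0,"claw":66},
    {"tx":-0.43,"ty":0.012,"tz":0.28,"rx":0,"ry":0.2,"rz":0,"claw":66},
    {"tx":-0.58,"ty":0.015,"tz":0.42,"rx":0,"ry":0.3,"rz":0,"claw":66},
    {"tx":-0.722,"ty":0.019,"tz":0.6,"rx":0,"ry":0.4,"rz":0,"claw":66},
    {"tx":-0.722,"ty":0.019,"tz":0.707,"rx":0,"ry":0.5,"rz":0,"claw":66},
    {"tx":-0.722,"ty":0.019,"tz":0.707,"rx":0,"ry":0.5,"rz":0,"claw":66},
    {"tx":-0.722,"ty":0.019,"tz":0.707,"rx":0,"ry":0.5,"rz":0,"claw":66}
  ]
}}

```text
time_s: 15.0
position: [0.5366, -0.1011, 0.1494]
tool_rot: [-3.124, -0.784, 1.536]
wrist_force: [0.2, 0.4, 0.6]
opening: 0.0661
finger_force: 0.0
```

```bash
python3 - <<'E'
from h import *
p,_=now();print(p,robot.get_obs()["qpos"].round(2))
c=shot("wrist","pics/w8.png")
plan([rackout(.025,.025)])
E
```

```text
[ 0.5365639  -0.10111163  0.14936125] [-0.69  0.49  1.53  0.58  1.66 -0.78]
t [0.027 0.024 0.613] r [-0.003  0.003 -0.005] rows>=1.8
  -> [ 0.5421 -0.0333  0.089 ]
```

View pics/w8.png

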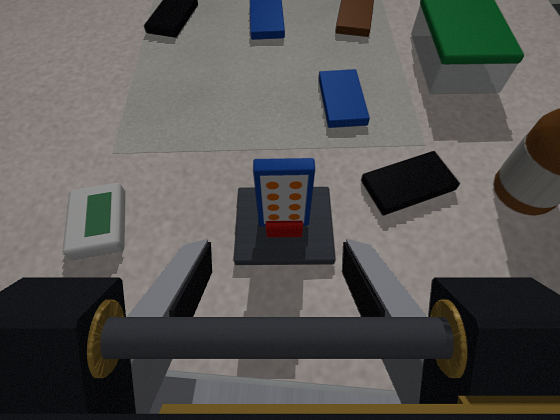

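Standing cassette at (284,190), fingers centred at u=277: 5 mm to correct in x. Timer (95,220) and black slab (410,180) are clear.

```bash
python3 - <<'E'
from h import *
c=shot("wrist"); m=blue(c); m[:150]=0;m[240:]=0
k=max(blobs(m,100),key=cv2.contourArea)[:,0]; print(k.min(0),k.max(0), "top row",k[k[:,1]<k[:,1].min()+2].mean(0))
P=np.array([[x,y,.084] for x in(-.023,.023) for y in(-.006,.006)]); print(proj(c,SL+rz(-1,P)).round(1))
plan([rackout(.025,.025)])
E
```

```text
[252 160] [312 226] top row [281.98360656 160.42622951]
[[250.3 173.2]
 [250.8 160.5]
 [312.7 172.8]
 [311.8 160. ]]
t [0.021 0.019 0.618] r [-0.002  0.004 -0.003] rows>=1.9
  -> [ 0.5421 -0.0333  0.089 ]
```

Request:
{"fn": "play_rows", "kwargs": {
  "motion": [
    {"tx":0.01,"ty":0.024,"tz":0.2,"rx":-0.003,"ry":0.003,"rz":-0.005,"claw":66},
    {"tx":0.02,"ty":0.024,"tz":0.45,"rx":-0.003,"ry":0.003,"rz":-0.005,"claw":66},
    {"tx":0.027,"ty":0.024,"tz":0.613,"rx":-0.003,"ry":0.003,"rz":-0.005,"claw":66},
    {"tx":0.027,"ty":0.024,"tz":0.613,"rx":-0.003,"ry":0.003,"rz":-0.005,"claw":66},
    {"tx":0.027,"ty":0.024,"tz":0.613,"rx":-0.003,"ry":0.003,"rz":-0.005,"claw":66}
  ]
}}

```text
time_s: 15.6
position: [0.5436, -0.0333, 0.0915]
tool_rot: [3.134, -0.783, 1.561]
wrist_force: [0.8, -0.4, 0.7]
opening: 0.0658
finger_force: 0.0
```

```bash
python3 - <<'E'
from h import *
p,_=now();print(p)
plan([rackout(0,0)])
E
```

```text
[ 0.54357257 -0.03334093  0.09152182]
t [-0.011 -0.01   0.248] r [0.002 0.001 0.003] rows>=0.7
  -> [ 0.5426 -0.0083  0.064 ]
```

Request:
{"fn": "play_rows", "kwargs": {
  "motion": [
    {"tx":-0.005,"ty":-0.01,"tz":0.1,"rx":0.002,"ry":0.001,"rz":0.003,"claw":66},
    {"tx":-0.01,"ty":-0.01,"tz":0.19,"rx":0.002,"ry":0.001,"rz":0.003,"claw":66},
    {"tx":-0.011,"ty":-0.01,"tz":0.235,"rx":0.002,"ry":0.001,"rz":0.003,"claw":66},
    {"tx":-0.011,"ty":-0.01,"tz":0.235,"rx":0.002,"ry":0.001,"rz":0.003,"claw":66},
    {"tx":-0.011,"ty":-0.01,"tz":0.235,"rx":0.002,"ry":0.001,"rz":0.003,"claw":66}
  ]
}}

```text
time_s: 16.1
position: [0.5414, -0.0104, 0.0629]
tool_rot: [-3.136, -0.788, 1.547]
wrist_force: [0.0, -0.3, 0.5]
opening: 0.0661
finger_force: 0.0
```

```bash
python3 - <<'E'
from h import *
p,_=now();print(p)
plan([rackout(0,0)])
E
```

```text
[ 0.54143968 -0.0104447   0.06290629]
t [0.015 0.007 0.005] r [-0.001 -0.002 -0.003] rows>=0.1
  -> [ 0.5426 -0.0083  0.064 ]
```

Request:
{"fn": "play_rows", "kwargs": {
  "motion": [
    {"tx":0.015,"ty":0.008,"tz":0.005,"rx":-0.001,"ry":-0.002,"rz":-0.003,"claw":60},
    {"tx":0.015,"ty":0.008,"tz":0.005,"rx":-0.001,"ry":-0.002,"rz":-0.003,"claw":55},
    {"tx":0.015,"ty":0.008,"tz":0.005,"rx":-0.001,"ry":-0.002,"rz":-0.003,"claw":51},
    {"tx":0.015,"ty":0.008,"tz":0.005,"rx":-0.001,"ry":-0.002,"rz":-0.003,"claw":48},
    {"tx":0.015,"ty":0.008,"tz":0.005,"rx":-0.001,"ry":-0.002,"rz":-0.003,"claw":45},
    {"tx":0.015,"ty":0.008,"tz":0.005,"rx":-0.001,"ry":-0.002,"rz":-0.003,"claw":42},
    {"tx":0.015,"ty":0.008,"tz":0.005,"rx":-0.001,"ry":-0.002,"rz":-0.003,"claw":40},
    {"tx":0.015,"ty":0.008,"tz":0.005,"rx":-0.001,"ry":-0.002,"rz":-0.003,"claw":40}
  ],
  "force": 8
}}

```text
time_s: 16.9
position: [0.5429, -0.0084, 0.0643]
tool_rot: [3.14, -0.785, 1.554]
wrist_force: [0.3, -0.0, -0.1]
opening: 0.046
finger_force: 8.0
```

```bash
python3 - <<'E'
from h import *
p,Q=now();print(p, (p-SL)-[0,0,.042])
up=pose([p[0],p[1],.16],45,-1)
q=pose([.53,-.10,.22],0,-3)
plan([up,q,lay(2,.06)],(p,Q))
E
```

```text
[ 0.5428617  -0.00840956  0.06427741] [ 6.16974218e-05 -1.26095553e-02  1.22774136e-02]
t [ 0.451  0.001 -0.452] r [0.001 0.001 0.   ] rows>=1.9
  -> [ 0.5429 -0.0084  0.16  ]
t [-0.15  -0.075 -0.716] r [-0.009 -0.5    0.021] rows>=5.2
  -> [ 0.53 -0.1   0.22]
t [-0.743 -0.01   0.355] r [ 0.007 -0.25   0.016] rows>=2.6
t [-0.551  0.011  0.612] r [ 0.007 -0.25   0.016] rows>=2.6
  -> [ 0.5153 -0.3226  0.1135]
```

Request:
{"fn": "play_rows", "kwargs": {
  "motion": [
    {"tx":0.04,"ty":0,"tz":-0.04,"rx":0,"ry":0,"rz":0,"claw":40},
    {"tx":0.13,"ty":0,"tz":-0.13,"rx":0,"ry":0,"rz":0,"claw":40},
    {"tx":0.25,"ty":0,"tz":-0.25,"rx":0,"ry":0,"rz":0,"claw":40},
    {"tx":0.38,"ty":0,"tz":-0.38,"rx":0,"ry":0,"rz":0,"claw":40},
    {"tx":0.45,"ty":0,"tz":-0.45,"rx":0,"ry":0,"rz":0,"claw":40},
    {"tx":0.45,"ty":0,"tz":-0.45,"rx":0,"ry":0,"rz":0,"claw":40}
  ]
}}

```text
time_s: 17.5
position: [0.5441, -0.009, 0.1619]
tool_rot: [3.134, -0.782, 1.559]
wrist_force: [-0.0, -0.4, -1.2]
opening: 0.0457
finger_force: 8.0
```

Request:
{"fn": "play_rows", "kwargs": {
  "motion": [
    {"tx":-0.01,"ty":-0.01,"tz":-0.09,"rx":-0.001,"ry":-0.06,"rz":0.002,"claw":40},
    {"tx":-0.04,"ty":-0.02,"tz":-0.21,"rx":-0.003,"ry":-0.15,"rz":0.006,"claw":40},
    {"tx":-0.07,"ty":-0.035,"tz":-0.34,"rx":-0.004,"ry":-0.24,"rz":0.01,"claw":40},
    {"tx":-0.1,"ty":-0.05,"tz":-0.47,"rx":-0.006,"ry":-0.33,"rz":0.014,"claw":40},
    {"tx":-0.13,"ty":-0.065,"tz":-0.6,"rx":-0.008,"ry":-0.42,"rz":0.018,"claw":40},
    {"tx":-0.15,"ty":-0.075,"tz":-0.716,"rx":-0.009,"ry":-0.5,"rz":0.021,"claw":40},
    {"tx":-0.15,"ty":-0.075,"tz":-0.716,"rx":-0.009,"ry":-0.5,"rz":0.021,"claw":40}
  ]
}}

```text
time_s: 18.2
position: [0.5302, -0.0982, 0.2206]
tool_rot: [3.138, 0.002, 1.522]
wrist_force: [0.7, -0.3, -0.4]
opening: 0.046
finger_force: 8.0
```

Request:
{"fn": "play_rows", "kwargs": {
  "motion": [
    {"tx":-0.12,"ty":0,"tz":0.05,"rx":0.001,"ry":-0.04,"rz":0.003,"claw":40},
    {"tx":-0.33,"ty":-0.005,"tz":0.16,"rx":0.003,"ry":-0.11,"rz":0.007,"claw":40},
    {"tx":-0.54,"ty":-0.008,"tz":0.26,"rx":0.005,"ry":-0.18,"rz":0.012,"claw":40},
    {"tx":-0.743,"ty":-0.01,"tz":0.355,"rx":0.007,"ry":-0.25,"rz":0.016,"claw":40},
    {"tx":-0.743,"ty":-0.01,"tz":0.355,"rx":0.007,"ry":-0.25,"rz":0.016,"claw":40}
  ]
}}

```text
time_s: 18.7
position: [0.5181, -0.2101, 0.1601]
tool_rot: [-3.123, 0.389, 1.497]
wrist_force: [-1.3, 0.6, -1.4]
opening: 0.0461
finger_force: 8.0
```

Request:
{"fn": "play_rows", "kwargs": {
  "motion": [
    {"tx":-0.1,"ty":0.002,"tz":0.1,"rx":0.001,"ry":-0.04,"rz":0.003,"claw":40},
    {"tx":-0.25,"ty":0.005,"tz":0.27,"rx":0.003,"ry":-0.11,"rz":0.007,"claw":40},
    {"tx":-0.4,"ty":0.008,"tz":0.45,"rx":0.005,"ry":-0.18,"rz":0.012,"claw":40},
    {"tx":-0.551,"ty":0.011,"tz":0.612,"rx":0.007,"ry":-0.25,"rz":0.016,"claw":40},
    {"tx":-0.551,"ty":0.011,"tz":0.612,"rx":0.007,"ry":-0.25,"rz":0.016,"claw":40},
    {"tx":-0.551,"ty":0.011,"tz":0.612,"rx":0.007,"ry":-0.25,"rz":0.016,"claw":40}
  ]
}}

```text
time_s: 19.3
position: [0.514, -0.3219, 0.112]
tool_rot: [-3.137, 0.782, 1.465]
wrist_force: [0.5, -0.2, -1.0]
opening: 0.0459
finger_force: 8.0
```

```bash
python3 - <<'E'
from h import *
o=robot.get_obs();print(o["position"],o["opening"],o["finger_force"],o["qpos"].round(2),lay(2,0)[0])
plan([lay(2,.012)])
s=shot("side"); cv2.imwrite("pics/s9.png",s["image"][150:420,180:540,::-1])
E
```

```text
[ 0.51397006 -0.32191061  0.11202528] 0.045882935976746385 7.99861952662468 [-0.33  0.4   1.76 -0.94  1.02  0.31] [ 0.51525434 -0.32256574  0.0535    ]
t [0.216 0.01  0.222] r [-0.003 -0.002 -0.   ] rows>=0.9
  -> [ 0.5153 -0.3226  0.0655]
```

View pics/s9.png

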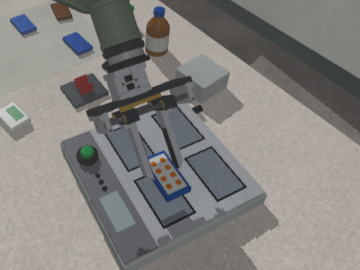

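The cassette is held sample face up over place 2 (crop (168,178)). Lowering.

Request:
{"fn": "play_rows", "kwargs": {
  "motion": [
    {"tx":0.07,"ty":0.01,"tz":0.08,"rx":-0.003,"ry":-0.002,"rz":0,"claw":40},
    {"tx":0.15,"ty":0.01,"tz":0.15,"rx":-0.003,"ry":-0.002,"rz":0,"claw":40},
    {"tx":0.216,"ty":0.01,"tz":0.222,"rx":-0.003,"ry":-0.002,"rz":0,"claw":40},
    {"tx":0.216,"ty":0.01,"tz":0.222,"rx":-0.003,"ry":-0.002,"rz":0,"claw":40},
    {"tx":0.216,"ty":0.01,"tz":0.222,"rx":-0.003,"ry":-0.002,"rz":0,"claw":40}
  ]
}}

```text
time_s: 19.85
position: [0.5169, -0.3234, 0.0679]
tool_rot: [3.135, 0.79, 1.463]
wrist_force: [0.3, -0.4, 0.0]
opening: 0.0461
finger_force: 8.0
```

```bash
python3 - <<'E'
from h import *
o=robot.get_obs();print(o["position"])
plan([lay(2,.001)])
E
```

```text
[ 0.51694687 -0.32335267  0.06789148]
t [ 0.066 -0.012  0.06 ] r [ 0.003  0.003 -0.001] rows>=0.3
  -> [ 0.5153 -0.3226  0.0545]
```

Request:
{"fn": "play_rows", "kwargs": {
  "motion": [
    {"tx":0.03,"ty":-0.012,"tz":0.025,"rx":0.003,"ry":0.003,"rz":0,"claw":40},
    {"tx":0.055,"ty":-0.012,"tz":0.05,"rx":0.003,"ry":0.003,"rz":0,"claw":40},
    {"tx":0.055,"ty":-0.012,"tz":0.05,"rx":0.003,"ry":0.003,"rz":0,"claw":40},
    {"tx":0.055,"ty":-0.012,"tz":0.05,"rx":0.003,"ry":0.003,"rz":0,"claw":40}
  ]
}}

```text
time_s: 20.25
position: [0.5146, -0.3226, 0.0558]
tool_rot: [-3.141, 0.785, 1.465]
wrist_force: [0.8, 0.6, -0.8]
opening: 0.0461
finger_force: 8.0
```

Request:
{"fn": "play_rows", "kwargs": {
  "motion": [
    {"tx":0.005,"ty":0,"tz":0.005,"rx":0,"ry":0,"rz":0,"claw":40},
    {"tx":0.005,"ty":0,"tz":0.005,"rx":0,"ry":0,"rz":0,"claw":40}
  ]
}}

```text
time_s: 20.45
position: [0.5148, -0.3226, 0.0549]
tool_rot: [3.141, 0.785, 1.464]
wrist_force: [-0.0, -0.4, -1.2]
opening: 0.046
finger_force: 8.0
```

Request:
{"fn": "play_rows", "kwargs": {
  "motion": [
    {"tx":0.005,"ty":0,"tz":0.005,"rx":0,"ry":0,"rz":0,"claw":40},
    {"tx":0.005,"ty":0,"tz":0.005,"rx":0,"ry":0,"rz":0,"claw":40}
  ]
}}

```text
time_s: 20.65
position: [0.5149, -0.3227, 0.0541]
tool_rot: [3.141, 0.785, 1.464]
wrist_force: [-0.7, 0.1, 1.7]
opening: 0.0458
finger_force: 8.0
```

Request:
{"fn": "play_rows", "kwargs": {
  "motion": [
    {"tx":0,"ty":0,"tz":0,"rx":0,"ry":0,"rz":0,"claw":47},
    {"tx":0,"ty":0,"tz":0,"rx":0,"ry":0,"rz":0,"claw":50},
    {"tx":0,"ty":0,"tz":0,"rx":0,"ry":0,"rz":0,"claw":56},
    {"tx":0,"ty":0,"tz":0,"rx":0,"ry":0,"rz":0,"claw":62},
    {"tx":0,"ty":0,"tz":0,"rx":0,"ry":0,"rz":0,"claw":66}
  ]
}}

```text
time_s: 21.15
position: [0.5147, -0.3226, 0.0538]
tool_rot: [3.141, 0.785, 1.464]
wrist_force: [0.2, 0.5, 0.4]
opening: 0.0649
finger_force: 0.0
```

Request:
{"fn": "play_rows", "kwargs": {
  "motion": [
    {"tx":0,"ty":0,"tz":-0.1,"rx":0,"ry":0,"rz":0,"claw":66},
    {"tx":0,"ty":0,"tz":-0.3,"rx":0,"ry":0,"rz":0,"claw":66},
    {"tx":0,"ty":0,"tz":-0.6,"rx":0,"ry":0,"rz":0,"claw":66},
    {"tx":0,"ty":0,"tz":-0.9,"rx":0,"ry":0,"rz":0,"claw":66},
    {"tx":0,"ty":0,"tz":-0.9,"rx":0,"ry":0,"rz":0,"claw":66},
    {"tx":0,"ty":0,"tz":-0.9,"rx":0,"ry":0,"rz":0,"claw":66}
  ]
}}

```text
time_s: 21.75
position: [0.5259, -0.2267, 0.1507]
tool_rot: [3.137, 0.785, 1.464]
wrist_force: [0.0, -0.7, -0.6]
opening: 0.0662
finger_force: 0.0
```

```bash
cat >> h.py <<'E'
def seeblue(n="top"):
    c=shot(n)
    for k in blobs(blue(c),60): print(n,k[:,0].mean(0).round(),"bench",slab(c,k,.012),"plate",slab(c,k,.047))
E
python3 - <<'E'
from h import *
p,_=now();print(p); seeblue(); seeblue("wrist")
v=pose([.56,.0,.26],20,0); g=grab(617,172,2.3,.11)
plan([v,g])
E
```

```text
[ 0.52587563 -0.22671253  0.15070455]
top [165. 220.] bench (528.4, 335.6, 91.6, 82.6, 41.1) plate (527.2, 327.5, 91.6, 80.5, 40.1)
top [222. 192.] bench (615.5, 171.5, 91.6, 82.8, 41.5) plate (612.2, 167.4, 91.6, 80.7, 40.5)
top [269. 129.] bench (806.5, 39.6, 1.7, 27.2, 26.8) plate (798.4, 38.8, 1.7, 26.5, 26.2)
wrist [289. 389.] bench (383.3, -2077.0, 86.1, 1186.4, 55.7) plate (410.0, -1737.6, 86.1, 986.4, 46.3)
wrist [277. 196.] bench (507.8, -381.0, 83.8, 116.6, 54.8) plate (513.5, -327.6, 83.8, 96.9, 45.6)
t [ 0.28   0.038 -0.806] r [-0.008  0.36  -0.035] rows>=3.8
t [ 0.666  0.074 -0.53 ] r [-0.008  0.36  -0.035] rows>=3.8
  -> [0.56 0.   0.26]
t [0.336 0.191 0.655] r [ 0.007  0.139 -0.011] rows>=2.3
t [0.184 0.203 0.709] r [ 0.007  0.139 -0.011] rows>=2.3
  -> [0.6174 0.162  0.11  ]
```

Request:
{"fn": "play_rows", "kwargs": {
  "motion": [
    {"tx":0.28,"ty":0.038,"tz":-0.806,"rx":-0.008,"ry":0.36,"rz":-0.035,"claw":72},
    {"tx":0.28,"ty":0.038,"tz":-0.806,"rx":-0.008,"ry":0.36,"rz":-0.035,"claw":72},
    {"tx":0.28,"ty":0.038,"tz":-0.806,"rx":-0.008,"ry":0.36,"rz":-0.035,"claw":72},
    {"tx":0.28,"ty":0.038,"tz":-0.806,"rx":-0.008,"ry":0.36,"rz":-0.035,"claw":72}
  ]
}}

```text
time_s: 22.25
position: [0.5448, -0.1123, 0.2076]
tool_rot: [-3.132, 0.214, 1.523]
wrist_force: [0.7, -0.5, -0.6]
opening: 0.072
finger_force: 0.0
```

Request:
{"fn": "play_rows", "kwargs": {
  "motion": [
    {"tx":0.666,"ty":0.074,"tz":-0.53,"rx":-0.008,"ry":0.36,"rz":-0.035,"claw":72},
    {"tx":0.666,"ty":0.074,"tz":-0.53,"rx":-0.008,"ry":0.36,"rz":-0.035,"claw":72},
    {"tx":0.666,"ty":0.074,"tz":-0.53,"rx":-0.008,"ry":0.36,"rz":-0.035,"claw":72},
    {"tx":0.666,"ty":0.074,"tz":-0.53,"rx":-0.008,"ry":0.36,"rz":-0.035,"claw":72}
  ]
}}

```text
time_s: 22.65
position: [0.5619, 0.001, 0.2628]
tool_rot: [3.136, -0.352, 1.575]
wrist_force: [0.0, 0.1, 0.2]
opening: 0.0719
finger_force: 0.0
```

Request:
{"fn": "play_rows", "kwargs": {
  "motion": [
    {"tx":0.336,"ty":0.191,"tz":0.655,"rx":0.007,"ry":0.139,"rz":-0.011,"claw":72},
    {"tx":0.336,"ty":0.191,"tz":0.655,"rx":0.007,"ry":0.139,"rz":-0.011,"claw":72},
    {"tx":0.336,"ty":0.191,"tz":0.655,"rx":0.007,"ry":0.139,"rz":-0.011,"claw":72},
    {"tx":0.336,"ty":0.191,"tz":0.655,"rx":0.007,"ry":0.139,"rz":-0.011,"claw":72}
  ]
}}

```text
time_s: 23.05
position: [0.5871, 0.0815, 0.1823]
tool_rot: [-3.131, -0.567, 1.587]
wrist_force: [-0.4, 0.3, 0.8]
opening: 0.0719
finger_force: 0.0
```

Request:
{"fn": "play_rows", "kwargs": {
  "motion": [
    {"tx":0.184,"ty":0.203,"tz":0.709,"rx":0.007,"ry":0.139,"rz":-0.011,"claw":72},
    {"tx":0.184,"ty":0.203,"tz":0.709,"rx":0.007,"ry":0.139,"rz":-0.011,"claw":72},
    {"tx":0.184,"ty":0.203,"tz":0.709,"rx":0.007,"ry":0.139,"rz":-0.011,"claw":72},
    {"tx":0.184,"ty":0.203,"tz":0.709,"rx":0.007,"ry":0.139,"rz":-0.011,"claw":72},
    {"tx":0.184,"ty":0.203,"tz":0.709,"rx":0.007,"ry":0.139,"rz":-0.011,"claw":72}
  ]
}}

```text
time_s: 23.55
position: [0.6195, 0.1612, 0.1135]
tool_rot: [3.134, -0.782, 1.618]
wrist_force: [-0.4, -0.2, 0.6]
opening: 0.0722
finger_force: 0.0
```

```bash
cat >> h.py <<'E'
def vsee(c=None):
    c=c or shot("top"); H=hsv(c)
    # slabs on the plate: white panel or blue rim inside the bed
    m=((H[...,1]<60)&(H[...,2]>150))|blue(c); m[:170]=0;m[275:]=0;m[:,:320]=0;m[:,430:]=0
    for k in blobs(m.astype(np.uint8),60): print("plate?",k[:,0].mean(0).round(),slab(c,k,.047))
E
python3 - <<'E'
from h import *
p,_=now();print(p); seeblue("wrist"); c=shot("top"); 
for k in blobs(blue(c),20): print(k[:,0].mean(0),slab(c,k,.012))
print(hsv(c)[226:236:2,384:408:3].reshape(-1,3).tolist())
plan([grab(617,172.3,2.3,.035)])
cv2.imwrite("pics/t10.png",cv2.resize(c["image"][150:285,130:440],None,fx=2.58,fy=2.58,interpolation=cv2.INTER_CUBIC)[:,:,::-1])
E
```

```text
[0.61948049 0.16121128 0.11349073]
wrist [274. 367.] bench (619.3, 133.7, 2.4, 45.4, 9.9) plate (619.5, 128.2, 2.4, 39.4, 8.6)
wrist [274. 287.] bench (616.4, 190.0, 2.5, 45.7, 45.5) plate (617.1, 177.2, 2.5, 39.7, 39.6)
wrist [190. 139.] bench (531.0, 333.4, 91.5, 91.2, 47.4) plate (542.9, 301.7, 91.5, 79.2, 41.2)
[395.09302326 231.36046512] (513.2, -342.6, 83.4, 89.3, 47.6)
[164.82716049 220.08641975] (528.4, 335.6, 91.6, 82.6, 41.1)
[222.15   191.7875] (615.5, 171.5, 91.6, 82.8, 41.5)
[268.7037037 129.2962963] (806.5, 39.6, 1.7, 27.2, 26.8)
[[117, 29, 167], [9, 108, 185], [9, 26, 184], [9, 71, 183], [138, 7, 173], [131, 17, 163], [122, 23, 163], [114, 73, 151], [120, 13, 172], [10, 141, 186], [8, 25, 186], [12, 200, 185], [6, 19, 186], [11, 181, 185], [8, 30, 186], [9, 89, 183], [135, 6, 177], [6, 14, 186], [5, 8, 187], [10, 42, 186], [8, 11, 186], [10, 106, 185], [9, 37, 180], [10, 147, 184], [175, 8, 182], [10, 120, 185], [8, 15, 186], [10, 55, 187], [8, 11, 186], [6, 14, 186], [4, 10, 186], [9, 19, 186], [0, 8, 182], [11, 181, 185], [11, 38, 186], [11, 193, 185], [10, 55, 186], [10, 108, 185], [9, 39, 185], [10, 39, 185]]
t [-0.364 -0.02   0.382] r [0.003 0.002 0.004] rows>=1.6
  -> [0.6174 0.1623 0.035 ]
```

View pics/t10.png

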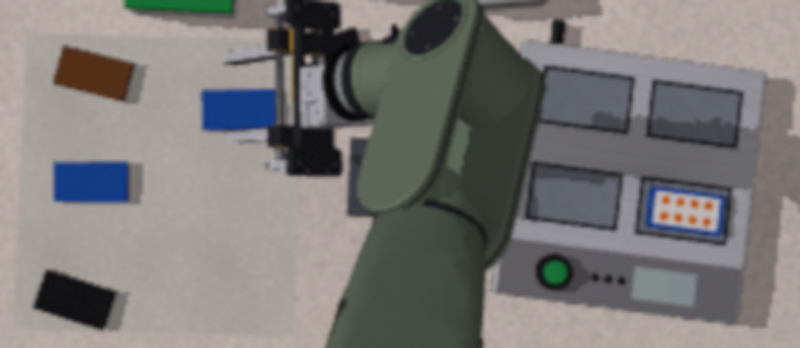

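Place 2 now holds a cassette, spots up and well inside the marking (crop (687,210)). Gripper is over the far cassette (240,110), and the left one has not moved.

Request:
{"fn": "play_rows", "kwargs": {
  "motion": [
    {"tx":-0.18,"ty":-0.02,"tz":0.19,"rx":0.003,"ry":0.002,"rz":0.004,"claw":72},
    {"tx":-0.364,"ty":-0.02,"tz":0.382,"rx":0.003,"ry":0.002,"rz":0.004,"claw":72},
    {"tx":-0.364,"ty":-0.02,"tz":0.382,"rx":0.003,"ry":0.002,"rz":0.004,"claw":72},
    {"tx":-0.364,"ty":-0.02,"tz":0.382,"rx":0.003,"ry":0.002,"rz":0.004,"claw":72},
    {"tx":-0.364,"ty":-0.02,"tz":0.382,"rx":0.003,"ry":0.002,"rz":0.004,"claw":72}
  ]
}}

```text
time_s: 24.15
position: [0.6173, 0.1629, 0.0348]
tool_rot: [-3.139, -0.786, 1.609]
wrist_force: [-0.4, 0.0, 0.2]
opening: 0.0719
finger_force: 0.0
```

```bash
python3 - <<'E'
from h import *
print(now()[0]); plan([grab(617.5,171.3,2.3,.0195)])
E
```

```text
[0.61728567 0.16294343 0.03477993]
t [-0.08   0.004  0.064] r [-0.    -0.001 -0.001] rows>=0.3
  -> [0.6179 0.1613 0.0195]
```

Request:
{"fn": "play_rows", "kwargs": {
  "motion": [
    {"tx":-0.04,"ty":0.004,"tz":0.03,"rx":0,"ry":0,"rz":0,"claw":72},
    {"tx":-0.08,"ty":0.006,"tz":0.064,"rx":0,"ry":0,"rz":0,"claw":72},
    {"tx":-0.08,"ty":0.006,"tz":0.064,"rx":0,"ry":0,"rz":0,"claw":72},
    {"tx":-0.08,"ty":0.006,"tz":0.064,"rx":0,"ry":0,"rz":0,"claw":72}
  ]
}}

```text
time_s: 24.55
position: [0.6163, 0.1618, 0.0165]
tool_rot: [-3.133, -0.787, 1.604]
wrist_force: [0.7, -0.7, 1.3]
opening: 0.0719
finger_force: 0.5
```

```bash
python3 - <<'E'
from h import *
print(now()[0]); plan([grab(617.5,171.3,2.3,.0185)])
E
```

```text
[0.61631298 0.16179668 0.01653309]
t [ 0.007  0.01  -0.012] r [-0.003 -0.001 -0.003] rows>=0.1
  -> [0.6179 0.1613 0.0185]
```

Request:
{"fn": "play_rows", "kwargs": {
  "motion": [
    {"tx":0.007,"ty":0.01,"tz":-0.012,"rx":-0.003,"ry":-0.001,"rz":-0.003,"claw":62},
    {"tx":0.007,"ty":0.01,"tz":-0.012,"rx":-0.003,"ry":-0.001,"rz":-0.003,"claw":56},
    {"tx":0.007,"ty":0.01,"tz":-0.012,"rx":-0.003,"ry":-0.001,"rz":-0.003,"claw":51},
    {"tx":0.007,"ty":0.01,"tz":-0.012,"rx":-0.003,"ry":-0.001,"rz":-0.003,"claw":48},
    {"tx":0.007,"ty":0.01,"tz":-0.012,"rx":-0.003,"ry":-0.001,"rz":-0.003,"claw":45},
    {"tx":0.007,"ty":0.01,"tz":-0.012,"rx":-0.003,"ry":-0.001,"rz":-0.003,"claw":42},
    {"tx":0.007,"ty":0.01,"tz":-0.012,"rx":-0.003,"ry":-0.001,"rz":-0.003,"claw":40},
    {"tx":0.007,"ty":0.01,"tz":-0.012,"rx":-0.003,"ry":-0.001,"rz":-0.003,"claw":40}
  ],
  "force": 8
}}

```text
time_s: 25.35
position: [0.6172, 0.1615, 0.0181]
tool_rot: [-3.141, -0.785, 1.611]
wrist_force: [-0.0, 0.1, -0.9]
opening: 0.0459
finger_force: 8.0
```

```bash
python3 - <<'E'
from h import *
p,Q=now(); print(p,Q.as_matrix()[:,1].round(3)); print("offset in slab frame",R.from_euler('z',-2.3,degrees=True).apply(p-np.array([.6175,.1713,.006])).round(4))
m=pose([p[0]-.005,p[1]-.02,.17],45,2.3)
mid=pose([.585,.085,.20],0,1)
dz=p[2]-.006
plan([m,mid,rackin(.10,dz,.010)],(p,Q))
E
```

```text
[0.61722236 0.16151646 0.01813087] [ 0.999  0.04  -0.001]
offset in slab frame [-0.0007 -0.0098  0.0121]
t [ 0.623 -0.039 -0.809] r [-0. -0. -0.] rows>=3.1
  -> [0.6122 0.1415 0.17  ]
t [-0.12  -0.196 -0.402] r [-0.006 -0.5    0.014] rows>=5.2
  -> [0.585 0.085 0.2  ]
t [-0.453 -0.288  0.253] r [ 0.009 -0.5    0.021] rows>=5.2
  -> [0.543  0.0163 0.162 ]
```

Request:
{"fn": "play_rows", "kwargs": {
  "motion": [
    {"tx":0.04,"ty":0,"tz":-0.04,"rx":0,"ry":0,"rz":0,"claw":40},
    {"tx":0.12,"ty":-0.008,"tz":-0.15,"rx":0,"ry":0,"rz":0,"claw":40},
    {"tx":0.25,"ty":-0.016,"tz":-0.31,"rx":0,"ry":0,"rz":0,"claw":40},
    {"tx":0.4,"ty":-0.025,"tz":-0.5,"rx":0,"ry":0,"rz":0,"claw":40},
    {"tx":0.53,"ty":-0.034,"tz":-0.68,"rx":0,"ry":0,"rz":0,"claw":40},
    {"tx":0.623,"ty":-0.039,"tz":-0.809,"rx":0,"ry":0,"rz":0,"claw":40},
    {"tx":0.623,"ty":-0.039,"tz":-0.809,"rx":0,"ry":0,"rz":0,"claw":40}
  ]
}}

```text
time_s: 26.05
position: [0.615, 0.1406, 0.1749]
tool_rot: [3.129, -0.783, 1.619]
wrist_force: [0.8, -0.3, -0.6]
opening: 0.0457
finger_force: 8.0
```

Request:
{"fn": "play_rows", "kwargs": {
  "motion": [
    {"tx":-0.015,"ty":-0.024,"tz":-0.05,"rx":-0.001,"ry":-0.06,"rz":0.002,"claw":40},
    {"tx":-0.036,"ty":-0.06,"tz":-0.12,"rx":-0.002,"ry":-0.15,"rz":0.004,"claw":40},
    {"tx":-0.058,"ty":-0.094,"tz":-0.19,"rx":-0.003,"ry":-0.24,"rz":0.007,"claw":40},
    {"tx":-0.08,"ty":-0.13,"tz":-0.265,"rx":-0.004,"ry":-0.33,"rz":0.009,"claw":40},
    {"tx":-0.1,"ty":-0.165,"tz":-0.34,"rx":-0.005,"ry":-0.42,"rz":0.012,"claw":40},
    {"tx":-0.12,"ty":-0.196,"tz":-0.402,"rx":-0.006,"ry":-0.5,"rz":0.014,"claw":40},
    {"tx":-0.12,"ty":-0.196,"tz":-0.402,"rx":-0.006,"ry":-0.5,"rz":0.014,"claw":40}
  ]
}}

```text
time_s: 26.75
position: [0.5844, 0.0878, 0.1999]
tool_rot: [-3.141, -0.0, 1.593]
wrist_force: [-0.3, 0.9, -1.4]
opening: 0.0458
finger_force: 8.0
```

Request:
{"fn": "play_rows", "kwargs": {
  "motion": [
    {"tx":-0.054,"ty":-0.035,"tz":0.03,"rx":0.001,"ry":-0.06,"rz":0.003,"claw":40},
    {"tx":-0.136,"ty":-0.086,"tz":0.076,"rx":0.003,"ry":-0.15,"rz":0.006,"claw":40},
    {"tx":-0.217,"ty":-0.138,"tz":0.12,"rx":0.004,"ry":-0.24,"rz":0.01,"claw":40},
    {"tx":-0.3,"ty":-0.19,"tz":0.167,"rx":0.006,"ry":-0.33,"rz":0.014,"claw":40},
    {"tx":-0.38,"ty":-0.242,"tz":0.213,"rx":0.008,"ry":-0.42,"rz":0.018,"claw":40},
    {"tx":-0.453,"ty":-0.288,"tz":0.253,"rx":0.009,"ry":-0.5,"rz":0.021,"claw":40},
    {"tx":-0.453,"ty":-0.288,"tz":0.253,"rx":0.009,"ry":-0.5,"rz":0.021,"claw":40},
    {"tx":-0.453,"ty":-0.288,"tz":0.253,"rx":0.009,"ry":-0.5,"rz":0.021,"claw":40}
  ]
}}

```text
time_s: 27.55
position: [0.5423, 0.0161, 0.16]
tool_rot: [-3.134, 0.783, 1.558]
wrist_force: [-0.3, 0.0, 0.0]
opening: 0.0457
finger_force: 8.0
```

```bash
python3 - <<'E'
from h import *
o=robot.get_obs(); p=o["position"]; print(p,o["opening"],o["finger_force"])
held(p+rz(-1,[0,-.0121,-.010]))
plan([rackin(.048,.0121,.010)])
E
```

```text
[0.54230072 0.01613814 0.15999073] 0.045704531010054845 7.9987433552742
seen [250 173] [269 193] [257.6 180.4] [13.1 24.6] 52.6  expected [247.6 170.1] [271.3 211. ] [260.1 190.6] [39.4 22.4] 84.7
t [ 0.244 -0.002  0.242] r [-0.001 -0.002  0.   ] rows>=1.0
  -> [0.543  0.0163 0.11  ]
```

Request:
{"fn": "play_rows", "kwargs": {
  "motion": [
    {"tx":0.1,"ty":-0.002,"tz":0.1,"rx":-0.001,"ry":-0.002,"rz":0,"claw":40},
    {"tx":0.19,"ty":-0.002,"tz":0.19,"rx":-0.001,"ry":-0.002,"rz":0,"claw":40},
    {"tx":0.244,"ty":-0.002,"tz":0.242,"rx":-0.001,"ry":-0.002,"rz":0,"claw":40},
    {"tx":0.244,"ty":-0.002,"tz":0.242,"rx":-0.001,"ry":-0.002,"rz":0,"claw":40},
    {"tx":0.244,"ty":-0.002,"tz":0.242,"rx":-0.001,"ry":-0.002,"rz":0,"claw":40}
  ]
}}

```text
time_s: 28.1
position: [0.5426, 0.0163, 0.1101]
tool_rot: [-3.141, 0.789, 1.554]
wrist_force: [-0.4, -0.6, -0.2]
opening: 0.0458
finger_force: 8.0
```

```bash
python3 - <<'E'
from h import *
print(now()[0])
plan([rackin(.02,.0121,.010)])
E
```

```text
[0.54262693 0.0162944  0.1100628 ]
t [0.133 0.003 0.132] r [-0.     0.002  0.   ] rows>=0.6
  -> [0.543  0.0163 0.082 ]
```

Request:
{"fn": "play_rows", "kwargs": {
  "motion": [
    {"tx":0.045,"ty":0.003,"tz":0.045,"rx":0,"ry":0.002,"rz":0,"claw":40},
    {"tx":0.09,"ty":0.003,"tz":0.09,"rx":0,"ry":0.002,"rz":0,"claw":40},
    {"tx":0.133,"ty":0.003,"tz":0.132,"rx":0,"ry":0.002,"rz":0,"claw":40},
    {"tx":0.133,"ty":0.003,"tz":0.132,"rx":0,"ry":0.002,"rz":0,"claw":40},
    {"tx":0.133,"ty":0.003,"tz":0.132,"rx":0,"ry":0.002,"rz":0,"claw":40}
  ]
}}

```text
time_s: 28.6
position: [0.543, 0.0165, 0.082]
tool_rot: [-3.141, 0.786, 1.554]
wrist_force: [0.3, -0.3, -0.5]
opening: 0.0456
finger_force: 8.0
```

Request:
{"fn": "play_rows", "kwargs": {
  "motion": [
    {"tx":0.025,"ty":0,"tz":0.025,"rx":0,"ry":0,"rz":0,"claw":40},
    {"tx":0.05,"ty":0,"tz":0.05,"rx":0,"ry":0,"rz":0,"claw":40},
    {"tx":0.068,"ty":0,"tz":0.068,"rx":0,"ry":0,"rz":0,"claw":40},
    {"tx":0.068,"ty":0,"tz":0.068,"rx":0,"ry":0,"rz":0,"claw":40}
  ]
}}

```text
time_s: 29.0
position: [0.5428, 0.0164, 0.0672]
tool_rot: [-3.141, 0.786, 1.554]
wrist_force: [-0.4, -0.1, -0.4]
opening: 0.0458
finger_force: 8.0
```

Request:
{"fn": "play_rows", "kwargs": {
  "motion": [
    {"tx":0.008,"ty":0,"tz":0.008,"rx":0,"ry":0,"rz":0,"claw":40},
    {"tx":0.008,"ty":0,"tz":0.008,"rx":0,"ry":0,"rz":0,"claw":40}
  ]
}}

```text
time_s: 29.2
position: [0.5433, 0.0166, 0.0662]
tool_rot: [3.141, 0.786, 1.553]
wrist_force: [0.4, -0.4, -0.7]
opening: 0.046
finger_force: 8.0
```

Request:
{"fn": "play_rows", "kwargs": {
  "motion": [
    {"tx":0.008,"ty":0,"tz":0.008,"rx":0,"ry":0,"rz":0,"claw":40},
    {"tx":0.008,"ty":0,"tz":0.008,"rx":0,"ry":0,"rz":0,"claw":40}
  ]
}}

```text
time_s: 29.4
position: [0.5433, 0.0166, 0.0645]
tool_rot: [3.141, 0.785, 1.553]
wrist_force: [-0.8, -0.5, 0.1]
opening: 0.0458
finger_force: 8.0
```

Request:
{"fn": "play_rows", "kwargs": {
  "motion": [
    {"tx":0.005,"ty":0,"tz":0.005,"rx":0,"ry":0,"rz":0,"claw":40},
    {"tx":0.005,"ty":0,"tz":0.005,"rx":0,"ry":0,"rz":0,"claw":40}
  ]
}}

```text
time_s: 29.6
position: [0.5433, 0.0166, 0.0635]
tool_rot: [3.141, 0.785, 1.553]
wrist_force: [-0.2, -0.2, -1.4]
opening: 0.0458
finger_force: 8.0
```

Request:
{"fn": "play_rows", "kwargs": {
  "motion": [
    {"tx":0.005,"ty":0,"tz":0.005,"rx":0,"ry":0,"rz":0,"claw":40},
    {"tx":0.005,"ty":0,"tz":0.005,"rx":0,"ry":0,"rz":0,"claw":40}
  ]
}}

```text
time_s: 29.8
position: [0.5434, 0.0165, 0.0625]
tool_rot: [3.14, 0.786, 1.553]
wrist_force: [0.2, -0.4, -0.0]
opening: 0.0458
finger_force: 8.0
```

Request:
{"fn": "play_rows", "kwargs": {
  "motion": [
    {"tx":0.005,"ty":0,"tz":0.005,"rx":0,"ry":0,"rz":0,"claw":40},
    {"tx":0.005,"ty":0,"tz":0.005,"rx":0,"ry":0,"rz":0,"claw":40}
  ]
}}

```text
time_s: 30.0
position: [0.5434, 0.0164, 0.0624]
tool_rot: [3.14, 0.787, 1.552]
wrist_force: [-2.3, 0.1, 4.7]
opening: 0.0461
finger_force: 8.0
```

Request:
{"fn": "play_rows", "kwargs": {
  "motion": [
    {"tx":0,"ty":0,"tz":0,"rx":0,"ry":0,"rz":0,"claw":47},
    {"tx":0,"ty":0,"tz":0,"rx":0,"ry":0,"rz":0,"claw":50},
    {"tx":0,"ty":0,"tz":0,"rx":0,"ry":0,"rz":0,"claw":56},
    {"tx":0,"ty":0,"tz":0,"rx":0,"ry":0,"rz":0,"claw":62},
    {"tx":0,"ty":0,"tz":0,"rx":0,"ry":0,"rz":0,"claw":66}
  ]
}}

```text
time_s: 30.5
position: [0.5433, 0.0165, 0.0612]
tool_rot: [3.141, 0.785, 1.553]
wrist_force: [0.6, -0.1, -0.1]
opening: 0.0651
finger_force: 0.0
```

Request:
{"fn": "play_rows", "kwargs": {
  "motion": [
    {"tx":0,"ty":0,"tz":-0.1,"rx":0,"ry":0,"rz":0,"claw":66},
    {"tx":0,"ty":0,"tz":-0.3,"rx":0,"ry":0,"rz":0,"claw":66},
    {"tx":0,"ty":0,"tz":-0.6,"rx":0,"ry":0,"rz":0,"claw":66},
    {"tx":0,"ty":0,"tz":-0.9,"rx":0,"ry":0,"rz":0,"claw":66},
    {"tx":0,"ty":0,"tz":-0.9,"rx":0,"ry":0,"rz":0,"claw":66}
  ]
}}

```text
time_s: 31.0
position: [0.5487, 0.1173, 0.1628]
tool_rot: [3.124, 0.78, 1.546]
wrist_force: [-0.4, 0.7, 1.7]
opening: 0.0661
finger_force: 0.0
```

```bash
python3 - <<'E'
from h import *
print(now()[0])
plan([pose([.543,.01,.26],0,-1),rackout(.09,.09)])
E
```

```text
[0.54868582 0.11728295 0.16278938]
t [-0.965 -0.021  0.042] r [0.009 0.497 0.   ] rows>=5.2
  -> [0.543 0.01  0.26 ]
t [-0.722 -0.001  0.707] r [-0.   0.5 -0. ] rows>=5.2
  -> [ 0.541  -0.0983  0.154 ]
```

Request:
{"fn": "play_rows", "kwargs": {
  "motion": [
    {"tx":-0.965,"ty":-0.021,"tz":0.02,"rx":0.009,"ry":0.497,"rz":0,"claw":66},
    {"tx":-0.965,"ty":-0.021,"tz":0.02,"rx":0.009,"ry":0.497,"rz":0,"claw":66},
    {"tx":-0.965,"ty":-0.021,"tz":0.02,"rx":0.009,"ry":0.497,"rz":0,"claw":66},
    {"tx":-0.965,"ty":-0.021,"tz":0.02,"rx":0.009,"ry":0.497,"rz":0,"claw":66},
    {"tx":-0.965,"ty":-0.021,"tz":0.02,"rx":0.009,"ry":0.497,"rz":0,"claw":66},
    {"tx":-0.965,"ty":-0.021,"tz":0.02,"rx":0.009,"ry":0.497,"rz":0,"claw":66},
    {"tx":-0.965,"ty":-0.021,"tz":0.02,"rx":0.009,"ry":0.497,"rz":0,"claw":66}
  ]
}}

```text
time_s: 31.7
position: [0.5394, 0.0055, 0.2571]
tool_rot: [-3.129, 0.005, 1.545]
wrist_force: [-0.5, -0.2, -0.1]
opening: 0.0662
finger_force: 0.0
```

Request:
{"fn": "play_rows", "kwargs": {
  "motion": [
    {"tx":-0.2,"ty":0,"tz":0.14,"rx":0,"ry":0.1,"rz":0,"claw":66},
    {"tx":-0.43,"ty":0,"tz":0.28,"rx":0,"ry":0.2,"rz":0,"claw":66},
    {"tx":-0.58,"ty":0,"tz":0.42,"rx":0,"ry":0.3,"rz":0,"claw":66},
    {"tx":-0.722,"ty":0,"tz":0.6,"rx":0,"ry":0.4,"rz":0,"claw":66},
    {"tx":-0.722,"ty":0,"tz":0.707,"rx":0,"ry":0.5,"rz":0,"claw":66},
    {"tx":-0.722,"ty":0,"tz":0.707,"rx":0,"ry":0.5,"rz":0,"claw":66},
    {"tx":-0.722,"ty":0,"tz":0.707,"rx":0,"ry":0.5,"rz":0,"claw":66}
  ]
}}

```text
time_s: 32.4
position: [0.5353, -0.1004, 0.1498]
tool_rot: [-3.118, -0.782, 1.532]
wrist_force: [-0.6, 0.9, 1.0]
opening: 0.0662
finger_force: 0.0
```

```bash
cat >> h.py <<'E'
def stand():
    c=shot("wrist"); m=blue(c); q=proj(c,SL+rz(-1,np.array([[x,y,.084] for x in(-.023,.023) for y in(-.006,.006)])))
    m[:int(q[:,1].min())-12]=0;m[240:]=0;m[:,:230]=0;m[:,340:]=0
    k=max(blobs(m,100),key=cv2.contourArea)[:,0]; print(k.min(0),k.max(0),"expected top corners",q.round(1).tolist())
E
python3 - <<'E'
from h import *
print(now()[0]); stand(); plan([rackout(.025,.025)])
E
```

```text
[ 0.53529062 -0.10044008  0.14981859]
[255 159] [316 226] expected top corners [[253.8, 172.6], [254.2, 159.8], [316.5, 171.7], [315.6, 158.9]]
t [0.024 0.035 0.611] r [-0.004  0.004 -0.007] rows>=1.8
  -> [ 0.5421 -0.0333  0.089 ]
```

Request:
{"fn": "play_rows", "kwargs": {
  "motion": [
    {"tx":0.01,"ty":0.027,"tz":0.2,"rx":-0.003,"ry":0.003,"rz":-0.005,"claw":66},
    {"tx":0.018,"ty":0.027,"tz":0.45,"rx":-0.003,"ry":0.003,"rz":-0.005,"claw":66},
    {"tx":0.022,"ty":0.027,"tz":0.611,"rx":-0.003,"ry":0.003,"rz":-0.005,"claw":66},
    {"tx":0.022,"ty":0.027,"tz":0.611,"rx":-0.003,"ry":0.003,"rz":-0.005,"claw":66},
    {"tx":0.022,"ty":0.027,"tz":0.611,"rx":-0.003,"ry":0.003,"rz":-0.005,"claw":66}
  ]
}}

```text
time_s: 32.95
position: [0.5422, -0.0334, 0.0912]
tool_rot: [3.141, -0.782, 1.555]
wrist_force: [0.1, -0.3, 0.1]
opening: 0.0659
finger_force: 0.0
```

```bash
python3 - <<'E'
from h import *
print(now()[0]); plan([rackout(0,0)])
E
```

```text
[ 0.54215495 -0.03335366  0.09118334]
t [-0.009  0.     0.246] r [-0.     0.002  0.001] rows>=0.7
  -> [ 0.5426 -0.0083  0.064 ]
```

Request:
{"fn": "play_rows", "kwargs": {
  "motion": [
    {"tx":0,"ty":0,"tz":0.1,"rx":0,"ry":0.001,"rz":0,"claw":66},
    {"tx":-0.003,"ty":0,"tz":0.19,"rx":0,"ry":0.001,"rz":0,"claw":66},
    {"tx":-0.003,"ty":0,"tz":0.235,"rx":0,"ry":0.001,"rz":0,"claw":66},
    {"tx":-0.003,"ty":0,"tz":0.235,"rx":0,"ry":0.001,"rz":0,"claw":66},
    {"tx":-0.003,"ty":0,"tz":0.235,"rx":0,"ry":0.001,"rz":0,"claw":66}
  ]
}}

```text
time_s: 33.45
position: [0.5413, -0.0098, 0.0633]
tool_rot: [-3.136, -0.787, 1.547]
wrist_force: [0.6, -0.2, -0.0]
opening: 0.0658
finger_force: 0.0
```

```bash
python3 - <<'E'
from h import *
print(now()[0]); plan([rackout(0,0)])
E
```

```text
[ 0.54127807 -0.00979276  0.0632569 ]
t [0.011 0.008 0.004] r [-0.    -0.001 -0.003] rows>=0.0
  -> [ 0.5426 -0.0083  0.064 ]
```

Request:
{"fn": "play_rows", "kwargs": {
  "motion": [
    {"tx":0.011,"ty":0.008,"tz":0.004,"rx":0,"ry":-0.001,"rz":-0.003,"claw":60},
    {"tx":0.011,"ty":0.008,"tz":0.004,"rx":0,"ry":-0.001,"rz":-0.003,"claw":55},
    {"tx":0.011,"ty":0.008,"tz":0.004,"rx":0,"ry":-0.001,"rz":-0.003,"claw":51},
    {"tx":0.011,"ty":0.008,"tz":0.004,"rx":0,"ry":-0.001,"rz":-0.003,"claw":48},
    {"tx":0.011,"ty":0.008,"tz":0.004,"rx":0,"ry":-0.001,"rz":-0.003,"claw":45},
    {"tx":0.011,"ty":0.008,"tz":0.004,"rx":0,"ry":-0.001,"rz":-0.003,"claw":42},
    {"tx":0.011,"ty":0.008,"tz":0.004,"rx":0,"ry":-0.001,"rz":-0.003,"claw":40},
    {"tx":0.011,"ty":0.008,"tz":0.004,"rx":0,"ry":-0.001,"rz":-0.003,"claw":40}
  ],
  "force": 8
}}

```text
time_s: 34.25
position: [0.5428, -0.0083, 0.0644]
tool_rot: [3.141, -0.785, 1.554]
wrist_force: [-0.2, -1.3, -0.2]
opening: 0.0458
finger_force: 8.0
```

```bash
python3 - <<'E'
from h import *
p,Q=now();print(p, (p-SL)-[0,0,.042])
up=pose([p[0],p[1],.16],45,-1)
q=pose([.575,-.10,.22],0,-3)
plan([up,q,lay(4,.06)],(p,Q))
E
```

```text
[ 0.54276222 -0.00830406  0.06436311] [-3.77814410e-05 -1.25040562e-02  1.23631077e-02]
t [ 0.451  0.    -0.451] r [-0.     0.     0.001] rows>=1.9
  -> [ 0.5428 -0.0083  0.16  ]
t [-0.147  0.226 -0.712] r [-0.009 -0.5    0.021] rows>=5.2
  -> [ 0.575 -0.1    0.22 ]
t [-0.771  0.206  0.355] r [ 0.007 -0.25   0.016] rows>=2.6
t [-0.572  0.228  0.62 ] r [ 0.007 -0.25   0.016] rows>=2.6
  -> [ 0.6248 -0.3343  0.1135]
```

Request:
{"fn": "play_rows", "kwargs": {
  "motion": [
    {"tx":0.04,"ty":0,"tz":-0.04,"rx":0,"ry":0,"rz":0,"claw":40},
    {"tx":0.13,"ty":0,"tz":-0.13,"rx":0,"ry":0,"rz":0,"claw":40},
    {"tx":0.25,"ty":0,"tz":-0.25,"rx":0,"ry":0,"rz":0,"claw":40},
    {"tx":0.38,"ty":0,"tz":-0.38,"rx":0,"ry":0,"rz":0,"claw":40},
    {"tx":0.45,"ty":0,"tz":-0.45,"rx":0,"ry":0,"rz":0,"claw":40},
    {"tx":0.45,"ty":0,"tz":-0.45,"rx":0,"ry":0,"rz":0,"claw":40}
  ]
}}

```text
time_s: 34.85
position: [0.5439, -0.009, 0.162]
tool_rot: [3.135, -0.783, 1.559]
wrist_force: [0.2, -0.0, -0.1]
opening: 0.0455
finger_force: 8.0
```

Request:
{"fn": "play_rows", "kwargs": {
  "motion": [
    {"tx":-0.01,"ty":0.03,"tz":-0.09,"rx":-0.001,"ry":-0.06,"rz":0.002,"claw":40},
    {"tx":-0.04,"ty":0.07,"tz":-0.21,"rx":-0.003,"ry":-0.15,"rz":0.006,"claw":40},
    {"tx":-0.07,"ty":0.11,"tz":-0.34,"rx":-0.004,"ry":-0.24,"rz":0.01,"claw":40},
    {"tx":-0.1,"ty":0.15,"tz":-0.47,"rx":-0.006,"ry":-0.33,"rz":0.014,"claw":40},
    {"tx":-0.13,"ty":0.19,"tz":-0.6,"rx":-0.008,"ry":-0.42,"rz":0.018,"claw":40},
    {"tx":-0.147,"ty":0.226,"tz":-0.712,"rx":-0.009,"ry":-0.5,"rz":0.021,"claw":40},
    {"tx":-0.147,"ty":0.226,"tz":-0.712,"rx":-0.009,"ry":-0.5,"rz":0.021,"claw":40}
  ]
}}

```text
time_s: 35.55
position: [0.5761, -0.0981, 0.2206]
tool_rot: [3.139, 0.001, 1.523]
wrist_force: [0.5, 0.2, -0.2]
opening: 0.0458
finger_force: 8.0
```

Request:
{"fn": "play_rows", "kwargs": {
  "motion": [
    {"tx":-0.12,"ty":0.033,"tz":0.055,"rx":0.001,"ry":-0.04,"rz":0.003,"claw":40},
    {"tx":-0.34,"ty":0.09,"tz":0.16,"rx":0.003,"ry":-0.11,"rz":0.007,"claw":40},
    {"tx":-0.56,"ty":0.15,"tz":0.26,"rx":0.005,"ry":-0.18,"rz":0.012,"claw":40},
    {"tx":-0.771,"ty":0.206,"tz":0.355,"rx":0.007,"ry":-0.25,"rz":0.016,"claw":40},
    {"tx":-0.771,"ty":0.206,"tz":0.355,"rx":0.007,"ry":-0.25,"rz":0.016,"claw":40}
  ]
}}

```text
time_s: 36.05
position: [0.5959, -0.2166, 0.1591]
tool_rot: [-3.122, 0.389, 1.499]
wrist_force: [-0.6, 0.3, -1.4]
opening: 0.0457
finger_force: 8.0
```

Request:
{"fn": "play_rows", "kwargs": {
  "motion": [
    {"tx":-0.1,"ty":0.037,"tz":0.1,"rx":0.001,"ry":-0.04,"rz":0.003,"claw":40},
    {"tx":-0.25,"ty":0.1,"tz":0.27,"rx":0.003,"ry":-0.11,"rz":0.007,"claw":40},
    {"tx":-0.41,"ty":0.164,"tz":0.45,"rx":0.005,"ry":-0.18,"rz":0.012,"claw":40},
    {"tx":-0.572,"ty":0.228,"tz":0.62,"rx":0.007,"ry":-0.25,"rz":0.016,"claw":40},
    {"tx":-0.572,"ty":0.228,"tz":0.62,"rx":0.007,"ry":-0.25,"rz":0.016,"claw":40},
    {"tx":-0.572,"ty":0.228,"tz":0.62,"rx":0.007,"ry":-0.25,"rz":0.016,"claw":40}
  ]
}}

```text
time_s: 36.65
position: [0.6227, -0.3337, 0.1106]
tool_rot: [-3.134, 0.782, 1.469]
wrist_force: [-0.3, 0.4, -0.8]
opening: 0.0459
finger_force: 8.0
```

```bash
python3 - <<'E'
from h import *
o=robot.get_obs();print(o["position"],o["opening"],o["qpos"].round(2))
plan([lay(4,.012)])
E
```

```text
[ 0.62271365 -0.33369636  0.11063116] 0.045865917586360105 [-0.29  0.59  1.47 -0.88  1.11  0.24]
t [0.21  0.016 0.215] r [-0.004 -0.002  0.001] rows>=0.9
  -> [ 0.6248 -0.3343  0.0655]
```

Request:
{"fn": "play_rows", "kwargs": {
  "motion": [
    {"tx":0.07,"ty":0.012,"tz":0.07,"rx":-0.003,"ry":-0.002,"rz":0,"claw":40},
    {"tx":0.15,"ty":0.012,"tz":0.15,"rx":-0.003,"ry":-0.002,"rz":0,"claw":40},
    {"tx":0.21,"ty":0.012,"tz":0.215,"rx":-0.003,"ry":-0.002,"rz":0,"claw":40},
    {"tx":0.21,"ty":0.012,"tz":0.215,"rx":-0.003,"ry":-0.002,"rz":0,"claw":40},
    {"tx":0.21,"ty":0.012,"tz":0.215,"rx":-0.003,"ry":-0.002,"rz":0,"claw":40}
  ]
}}

```text
time_s: 37.15
position: [0.626, -0.3346, 0.0675]
tool_rot: [3.139, 0.789, 1.468]
wrist_force: [-0.2, 0.2, -0.7]
opening: 0.0459
finger_force: 8.0
```

```bash
python3 - <<'E'
from h import *
print(now()[0])
plan([lay(4,.003)])
E
```

```text
[ 0.62599694 -0.33462677  0.06747552]
t [ 0.053 -0.009  0.05 ] r [0.002 0.002 0.001] rows>=0.2
  -> [ 0.6248 -0.3343  0.0565]
```

Request:
{"fn": "play_rows", "kwargs": {
  "motion": [
    {"tx":0.028,"ty":-0.009,"tz":0.025,"rx":0.002,"ry":0.002,"rz":0,"claw":40},
    {"tx":0.053,"ty":-0.009,"tz":0.05,"rx":0.002,"ry":0.002,"rz":0,"claw":40},
    {"tx":0.053,"ty":-0.009,"tz":0.05,"rx":0.002,"ry":0.002,"rz":0,"claw":40},
    {"tx":0.053,"ty":-0.009,"tz":0.05,"rx":0.002,"ry":0.002,"rz":0,"claw":40}
  ]
}}

```text
time_s: 37.55
position: [0.6251, -0.3345, 0.0571]
tool_rot: [3.141, 0.786, 1.466]
wrist_force: [0.1, -0.6, -1.3]
opening: 0.0462
finger_force: 8.0
```

Request:
{"fn": "play_rows", "kwargs": {
  "motion": [
    {"tx":0.005,"ty":0,"tz":0.005,"rx":0,"ry":0,"rz":0,"claw":40},
    {"tx":0.005,"ty":0,"tz":0.005,"rx":0,"ry":0,"rz":0,"claw":40}
  ]
}}

```text
time_s: 37.75
position: [0.6253, -0.3345, 0.0562]
tool_rot: [3.14, 0.786, 1.466]
wrist_force: [0.8, 0.0, -0.9]
opening: 0.046
finger_force: 8.0
```

Contact is expected at about 0.054.

Request:
{"fn": "play_rows", "kwargs": {
  "motion": [
    {"tx":0.005,"ty":0,"tz":0.005,"rx":0,"ry":0,"rz":0,"claw":40},
    {"tx":0.005,"ty":0,"tz":0.005,"rx":0,"ry":0,"rz":0,"claw":40}
  ]
}}

```text
time_s: 37.95
position: [0.6251, -0.3344, 0.055]
tool_rot: [3.141, 0.786, 1.466]
wrist_force: [-0.3, 0.6, -1.7]
opening: 0.0457
finger_force: 8.0
```

Request:
{"fn": "play_rows", "kwargs": {
  "motion": [
    {"tx":0.005,"ty":0,"tz":0.005,"rx":0,"ry":0,"rz":0,"claw":40},
    {"tx":0.005,"ty":0,"tz":0.005,"rx":0,"ry":0,"rz":0,"claw":40}
  ]
}}

```text
time_s: 38.15
position: [0.6253, -0.3345, 0.0541]
tool_rot: [3.14, 0.786, 1.466]
wrist_force: [-0.4, -0.3, -0.8]
opening: 0.0459
finger_force: 8.0
```

Request:
{"fn": "play_rows", "kwargs": {
  "motion": [
    {"tx":0,"ty":0,"tz":0,"rx":0,"ry":0,"rz":0,"claw":47},
    {"tx":0,"ty":0,"tz":0,"rx":0,"ry":0,"rz":0,"claw":50},
    {"tx":0,"ty":0,"tz":0,"rx":0,"ry":0,"rz":0,"claw":56},
    {"tx":0,"ty":0,"tz":0,"rx":0,"ry":0,"rz":0,"claw":62},
    {"tx":0,"ty":0,"tz":0,"rx":0,"ry":0,"rz":0,"claw":66}
  ]
}}

```text
time_s: 38.65
position: [0.6251, -0.3345, 0.054]
tool_rot: [3.141, 0.786, 1.466]
wrist_force: [1.1, 1.2, 0.3]
opening: 0.0653
finger_force: 0.0
```

Request:
{"fn": "play_rows", "kwargs": {
  "motion": [
    {"tx":0,"ty":0,"tz":-0.1,"rx":0,"ry":0,"rz":0,"claw":66},
    {"tx":0,"ty":0,"tz":-0.3,"rx":0,"ry":0,"rz":0,"claw":66},
    {"tx":0,"ty":0,"tz":-0.6,"rx":0,"ry":0,"rz":0,"claw":66},
    {"tx":0,"ty":0,"tz":-0.9,"rx":0,"ry":0,"rz":0,"claw":66},
    {"tx":0,"ty":0,"tz":-0.9,"rx":0,"ry":0,"rz":0,"claw":66},
    {"tx":0,"ty":0,"tz":-0.9,"rx":0,"ry":0,"rz":0,"claw":66}
  ]
}}

```text
time_s: 39.25
position: [0.6362, -0.2383, 0.1512]
tool_rot: [3.136, 0.786, 1.465]
wrist_force: [-0.4, -0.6, 0.6]
opening: 0.0654
finger_force: 0.0
```

```bash
python3 - <<'E'
from h import *
p,_=now();print(p); seeblue()
v=pose([.55,.05,.27],20,0); g=grab(529.3,336.5,2,.11)
plan([v,g])
E
```

```text
[ 0.63615232 -0.23828002  0.15122406]
top [165. 220.] bench (528.4, 335.6, 91.6, 82.6, 41.1) plate (527.2, 327.5, 91.6, 80.5, 40.1)
top [400. 193.] bench (626.1, -354.7, 84.4, 88.5, 48.1) plate (622.5, -345.7, 84.4, 86.3, 46.9)
top [269. 129.] bench (806.5, 39.6, 1.7, 27.2, 26.8) plate (798.4, 38.8, 1.7, 26.5, 26.2)
t [ 0.372 -0.38  -0.941] r [-0.007  0.361 -0.034] rows>=3.8
t [ 0.839 -0.338 -0.593] r [-0.007  0.361 -0.034] rows>=3.8
  -> [0.55 0.05 0.27]
t [ 0.684 -0.068  0.816] r [ 0.006  0.139 -0.009] rows>=3.2
t [ 0.492 -0.051  0.946] r [ 0.006  0.139 -0.009] rows>=3.2
  -> [0.5296 0.3265 0.11  ]
```

Request:
{"fn": "play_rows", "kwargs": {
  "motion": [
    {"tx":0.372,"ty":-0.38,"tz":-0.941,"rx":-0.007,"ry":0.361,"rz":-0.034,"claw":72},
    {"tx":0.372,"ty":-0.38,"tz":-0.941,"rx":-0.007,"ry":0.361,"rz":-0.034,"claw":72},
    {"tx":0.372,"ty":-0.38,"tz":-0.941,"rx":-0.007,"ry":0.361,"rz":-0.034,"claw":72},
    {"tx":0.372,"ty":-0.38,"tz":-0.941,"rx":-0.007,"ry":0.361,"rz":-0.034,"claw":72},
    {"tx":0.372,"ty":-0.38,"tz":-0.941,"rx":-0.007,"ry":0.361,"rz":-0.034,"claw":72}
  ]
}}

```text
time_s: 39.8
position: [0.5928, -0.0975, 0.2113]
tool_rot: [-3.129, 0.219, 1.517]
wrist_force: [0.5, -1.1, 0.8]
opening: 0.0719
finger_force: 0.0
```

Request:
{"fn": "play_rows", "kwargs": {
  "motion": [
    {"tx":0.839,"ty":-0.338,"tz":-0.593,"rx":-0.007,"ry":0.361,"rz":-0.034,"claw":72},
    {"tx":0.839,"ty":-0.338,"tz":-0.593,"rx":-0.007,"ry":0.361,"rz":-0.034,"claw":72},
    {"tx":0.839,"ty":-0.338,"tz":-0.593,"rx":-0.007,"ry":0.361,"rz":-0.034,"claw":72},
    {"tx":0.839,"ty":-0.338,"tz":-0.593,"rx":-0.007,"ry":0.361,"rz":-0.034,"claw":72},
    {"tx":0.839,"ty":-0.338,"tz":-0.593,"rx":-0.007,"ry":0.361,"rz":-0.034,"claw":72}
  ]
}}

```text
time_s: 40.3
position: [0.549, 0.0475, 0.2669]
tool_rot: [-3.134, -0.348, 1.563]
wrist_force: [-0.0, -0.4, -0.5]
opening: 0.0722
finger_force: 0.0
```

Request:
{"fn": "play_rows", "kwargs": {
  "motion": [
    {"tx":0.684,"ty":-0.068,"tz":0.816,"rx":0.006,"ry":0.139,"rz":-0.009,"claw":72},
    {"tx":0.684,"ty":-0.068,"tz":0.816,"rx":0.006,"ry":0.139,"rz":-0.009,"claw":72},
    {"tx":0.684,"ty":-0.068,"tz":0.816,"rx":0.006,"ry":0.139,"rz":-0.009,"claw":72},
    {"tx":0.684,"ty":-0.068,"tz":0.816,"rx":0.006,"ry":0.139,"rz":-0.009,"claw":72}
  ]
}}

```text
time_s: 40.7
position: [0.5352, 0.19, 0.1833]
tool_rot: [-3.121, -0.566, 1.578]
wrist_force: [-0.2, -0.3, 0.1]
opening: 0.0722
finger_force: 0.0
```

Request:
{"fn": "play_rows", "kwargs": {
  "motion": [
    {"tx":0.492,"ty":-0.051,"tz":0.946,"rx":0.006,"ry":0.139,"rz":-0.009,"claw":72},
    {"tx":0.492,"ty":-0.051,"tz":0.946,"rx":0.006,"ry":0.139,"rz":-0.009,"claw":72},
    {"tx":0.492,"ty":-0.051,"tz":0.946,"rx":0.006,"ry":0.139,"rz":-0.009,"claw":72},
    {"tx":0.492,"ty":-0.051,"tz":0.946,"rx":0.006,"ry":0.139,"rz":-0.009,"claw":72},
    {"tx":0.492,"ty":-0.051,"tz":0.946,"rx":0.006,"ry":0.139,"rz":-0.009,"claw":72},
    {"tx":0.492,"ty":-0.051,"tz":0.946,"rx":0.006,"ry":0.139,"rz":-0.009,"claw":72}
  ]
}}

```text
time_s: 41.3
position: [0.5312, 0.3254, 0.1106]
tool_rot: [-3.141, -0.785, 1.603]
wrist_force: [0.3, -0.2, -0.4]
opening: 0.0722
finger_force: 0.0
```

```bash
python3 - <<'E'
from h import *
print(now()[0]); seeblue("wrist"); seeblue()
plan([grab(529.3,336.5,2,.035)])
E
```

```text
[0.53116326 0.32542839 0.11056549]
wrist [275. 366.] bench (530.5, 298.3, 1.8, 45.4, 8.6) plate (530.9, 292.7, 1.8, 39.4, 7.4)
wrist [275. 286.] bench (529.0, 354.8, 91.8, 47.6, 45.6) plate (529.6, 341.7, 91.8, 41.3, 39.6)
top [161. 220.] bench (528.0, 348.8, 91.6, 56.3, 41.1) plate (526.9, 340.3, 91.6, 54.9, 40.1)
top [400. 193.] bench (626.1, -354.8, 84.1, 88.8, 48.5) plate (622.5, -345.8, 84.1, 86.6, 47.3)
top [269. 129.] bench (806.5, 39.6, 1.7, 27.2, 26.8) plate (798.4, 38.8, 1.7, 26.5, 26.2)
t [-0.353 -0.016  0.369] r [ 0.002  0.    -0.001] rows>=1.5
  -> [0.5296 0.3265 0.035 ]
```

Request:
{"fn": "play_rows", "kwargs": {
  "motion": [
    {"tx":-0.18,"ty":-0.014,"tz":0.19,"rx":0.002,"ry":0,"rz":0,"claw":72},
    {"tx":-0.353,"ty":-0.014,"tz":0.369,"rx":0.002,"ry":0,"rz":0,"claw":72},
    {"tx":-0.353,"ty":-0.014,"tz":0.369,"rx":0.002,"ry":0,"rz":0,"claw":72},
    {"tx":-0.353,"ty":-0.014,"tz":0.369,"rx":0.002,"ry":0,"rz":0,"claw":72},
    {"tx":-0.353,"ty":-0.014,"tz":0.369,"rx":0.002,"ry":0,"rz":0,"claw":72}
  ]
}}

```text
time_s: 41.9
position: [0.5302, 0.3275, 0.0363]
tool_rot: [3.141, -0.787, 1.605]
wrist_force: [0.4, 0.3, 0.9]
opening: 0.0721
finger_force: 0.0
```

```bash
python3 - <<'E'
from h import *
print(now()[0]); plan([grab(529.6,336.3,1.8,.0205)])
E
```

```text
[0.53022261 0.32754335 0.03632176]
t [-0.08  -0.002  0.069] r [-0.001 -0.001  0.001] rows>=0.3
  -> [0.5299 0.3263 0.0205]
```

Request:
{"fn": "play_rows", "kwargs": {
  "motion": [
    {"tx":-0.04,"ty":0,"tz":0.03,"rx":0,"ry":0,"rz":0,"claw":72},
    {"tx":-0.08,"ty":0,"tz":0.069,"rx":0,"ry":0,"rz":0,"claw":72},
    {"tx":-0.08,"ty":0,"tz":0.069,"rx":0,"ry":0,"rz":0,"claw":72},
    {"tx":-0.08,"ty":0,"tz":0.069,"rx":0,"ry":0,"rz":0,"claw":72}
  ]
}}

```text
time_s: 42.3
position: [0.5276, 0.3268, 0.0178]
tool_rot: [-3.135, -0.786, 1.602]
wrist_force: [-0.6, 0.3, -0.3]
opening: 0.0719
finger_force: 0.0
```

```bash
python3 - <<'E'
from h import *
print(now()[0]); plan([grab(529.6,336.3,1.8,.0185)])
E
```

```text
[0.52762779 0.32684618 0.01777989]
t [ 0.001  0.015 -0.006] r [-0.004 -0.001 -0.   ] rows>=0.0
  -> [0.5299 0.3263 0.0185]
```

Request:
{"fn": "play_rows", "kwargs": {
  "motion": [
    {"tx":0.001,"ty":0.012,"tz":-0.006,"rx":-0.004,"ry":-0.001,"rz":0,"claw":62},
    {"tx":0.001,"ty":0.012,"tz":-0.006,"rx":-0.004,"ry":-0.001,"rz":0,"claw":56},
    {"tx":0.001,"ty":0.012,"tz":-0.006,"rx":-0.004,"ry":-0.001,"rz":0,"claw":51},
    {"tx":0.001,"ty":0.012,"tz":-0.006,"rx":-0.004,"ry":-0.001,"rz":0,"claw":48},
    {"tx":0.001,"ty":0.012,"tz":-0.006,"rx":-0.004,"ry":-0.001,"rz":0,"claw":45},
    {"tx":0.001,"ty":0.012,"tz":-0.006,"rx":-0.004,"ry":-0.001,"rz":0,"claw":42},
    {"tx":0.001,"ty":0.012,"tz":-0.006,"rx":-0.004,"ry":-0.001,"rz":0,"claw":40},
    {"tx":0.001,"ty":0.012,"tz":-0.006,"rx":-0.004,"ry":-0.001,"rz":0,"claw":40}
  ],
  "force": 8
}}

```text
time_s: 43.1
position: [0.5297, 0.3263, 0.0187]
tool_rot: [3.141, -0.785, 1.602]
wrist_force: [-0.1, 0.1, 0.1]
opening: 0.0463
finger_force: 8.0
```

```bash
python3 - <<'E'
from h import *
p,Q=now(); print(p); print("offset in slab frame",R.from_euler('z',-1.8,degrees=True).apply(p-np.array([.5296,.3363,.006])).round(4))
m=pose([p[0],p[1]-.04,.16],45,2)
mid=pose([.535,.13,.21],0,0)
plan([m,mid,rackin(.10,p[2]-.006,.010)],(p,Q))
E
```

```text
[0.52973242 0.32631208 0.01871905]
offset in slab frame [-0.0002 -0.01    0.0127]
t [ 0.477 -0.008 -0.855] r [ 0.002  0.    -0.002] rows>=2.9
  -> [0.5297 0.2863 0.16  ]
t [-0.502 -0.001 -0.973] r [-0.009 -0.5    0.021] rows>=5.2
  -> [0.535 0.13  0.21 ]
t [-0.754  0.053  0.32 ] r [ 0.004 -0.5    0.011] rows>=5.2
  -> [0.543  0.0169 0.162 ]
```

Request:
{"fn": "play_rows", "kwargs": {
  "motion": [
    {"tx":0.04,"ty":0,"tz":-0.04,"rx":0,"ry":0,"rz":0,"claw":40},
    {"tx":0.11,"ty":0,"tz":-0.15,"rx":0,"ry":0,"rz":0,"claw":40},
    {"tx":0.2,"ty":0,"tz":-0.32,"rx":0,"ry":0,"rz":0,"claw":40},
    {"tx":0.3,"ty":-0.004,"tz":-0.52,"rx":0,"ry":0,"rz":0,"claw":40},
    {"tx":0.4,"ty":-0.006,"tz":-0.71,"rx":0,"ry":0,"rz":0,"claw":40},
    {"tx":0.477,"ty":-0.008,"tz":-0.855,"rx":0,"ry":0,"rz":0,"claw":40},
    {"tx":0.477,"ty":-0.008,"tz":-0.855,"rx":0,"ry":0,"rz":0,"claw":40}
  ]
}}

```text
time_s: 43.8
position: [0.5325, 0.2856, 0.1641]
tool_rot: [3.129, -0.784, 1.609]
wrist_force: [-0.4, 0.1, -1.0]
opening: 0.0458
finger_force: 8.0
```

Request:
{"fn": "play_rows", "kwargs": {
  "motion": [
    {"tx":-0.06,"ty":0,"tz":-0.12,"rx":-0.001,"ry":-0.06,"rz":0.002,"claw":40},
    {"tx":-0.15,"ty":0,"tz":-0.29,"rx":-0.003,"ry":-0.15,"rz":0.006,"claw":40},
    {"tx":-0.24,"ty":0,"tz":-0.47,"rx":-0.004,"ry":-0.24,"rz":0.01,"claw":40},
    {"tx":-0.33,"ty":0,"tz":-0.64,"rx":-0.006,"ry":-0.33,"rz":0.014,"claw":40},
    {"tx":-0.42,"ty":0,"tz":-0.82,"rx":-0.008,"ry":-0.42,"rz":0.018,"claw":40},
    {"tx":-0.502,"ty":-0.001,"tz":-0.973,"rx":-0.009,"ry":-0.5,"rz":0.021,"claw":40},
    {"tx":-0.502,"ty":-0.001,"tz":-0.973,"rx":-0.009,"ry":-0.5,"rz":0.021,"claw":40}
  ]
}}

```text
time_s: 44.5
position: [0.5345, 0.1312, 0.2103]
tool_rot: [3.139, 0.001, 1.569]
wrist_force: [-0.3, 1.1, -1.4]
opening: 0.0459
finger_force: 8.0
```

Request:
{"fn": "play_rows", "kwargs": {
  "motion": [
    {"tx":-0.09,"ty":0.006,"tz":0.03,"rx":0,"ry":-0.06,"rz":0.001,"claw":40},
    {"tx":-0.226,"ty":0.016,"tz":0.09,"rx":0.001,"ry":-0.15,"rz":0.003,"claw":40},
    {"tx":-0.36,"ty":0.025,"tz":0.15,"rx":0.002,"ry":-0.24,"rz":0.005,"claw":40},
    {"tx":-0.5,"ty":0.035,"tz":0.21,"rx":0.003,"ry":-0.33,"rz":0.007,"claw":40},
    {"tx":-0.63,"ty":0.045,"tz":0.27,"rx":0.003,"ry":-0.42,"rz":0.009,"claw":40},
    {"tx":-0.754,"ty":0.053,"tz":0.32,"rx":0.004,"ry":-0.5,"rz":0.011,"claw":40},
    {"tx":-0.754,"ty":0.053,"tz":0.32,"rx":0.004,"ry":-0.5,"rz":0.011,"claw":40},
    {"tx":-0.754,"ty":0.053,"tz":0.32,"rx":0.004,"ry":-0.5,"rz":0.011,"claw":40}
  ]
}}

```text
time_s: 45.3
position: [0.5404, 0.0172, 0.1597]
tool_rot: [-3.137, 0.783, 1.552]
wrist_force: [-0.6, -1.1, 0.5]
opening: 0.0461
finger_force: 8.0
```

```bash
python3 - <<'E'
from h import *
o=robot.get_obs(); p=o["position"]; print(p,o["opening"],o["finger_force"])
held(p+rz(-1,[0,-.0127,-.010]))
plan([rackin(.048,.0127,.010)])
E
```

```text
[0.54036178 0.01718727 0.15965636] 0.046064976978713604 7.999286502599716
seen [249 173] [268 205] [254.  186.1] [15.8 34.7] 30.7  expected [246.6 170.5] [270.4 211.3] [259.2 190.9] [39.3 22.4] 84.6
t [0.241 0.01  0.244] r [-0.002 -0.002 -0.002] rows>=1.0
  -> [0.543  0.0169 0.11  ]
```

Request:
{"fn": "play_rows", "kwargs": {
  "motion": [
    {"tx":0.1,"ty":0.01,"tz":0.1,"rx":-0.002,"ry":-0.002,"rz":-0.002,"claw":40},
    {"tx":0.19,"ty":0.01,"tz":0.19,"rx":-0.002,"ry":-0.002,"rz":-0.002,"claw":40},
    {"tx":0.241,"ty":0.01,"tz":0.244,"rx":-0.002,"ry":-0.002,"rz":-0.002,"claw":40},
    {"tx":0.241,"ty":0.01,"tz":0.244,"rx":-0.002,"ry":-0.002,"rz":-0.002,"claw":40},
    {"tx":0.241,"ty":0.01,"tz":0.244,"rx":-0.002,"ry":-0.002,"rz":-0.002,"claw":40}
  ]
}}

```text
time_s: 45.85
position: [0.5435, 0.0162, 0.1109]
tool_rot: [3.139, 0.789, 1.551]
wrist_force: [-0.0, -0.0, -0.3]
opening: 0.0455
finger_force: 8.0
```

```bash
python3 - <<'E'
from h import *
print(now()[0])
plan([rackin(.02,.0127,.010)])
E
```

```text
[0.54346772 0.01621267 0.11094137]
t [ 0.14  -0.003  0.133] r [ 0.001  0.002 -0.001] rows>=0.6
  -> [0.543  0.0169 0.082 ]
```

Request:
{"fn": "play_rows", "kwargs": {
  "motion": [
    {"tx":0.047,"ty":-0.003,"tz":0.043,"rx":0.001,"ry":0.002,"rz":0,"claw":40},
    {"tx":0.095,"ty":-0.003,"tz":0.09,"rx":0.001,"ry":0.002,"rz":0,"claw":40},
    {"tx":0.14,"ty":-0.003,"tz":0.133,"rx":0.001,"ry":0.002,"rz":0,"claw":40},
    {"tx":0.14,"ty":-0.003,"tz":0.133,"rx":0.001,"ry":0.002,"rz":0,"claw":40},
    {"tx":0.14,"ty":-0.003,"tz":0.133,"rx":0.001,"ry":0.002,"rz":0,"claw":40}
  ]
}}

```text
time_s: 46.35
position: [0.5427, 0.0169, 0.0812]
tool_rot: [-3.141, 0.787, 1.553]
wrist_force: [0.1, 0.3, 0.0]
opening: 0.046
finger_force: 8.0
```

Request:
{"fn": "play_rows", "kwargs": {
  "motion": [
    {"tx":0.025,"ty":0,"tz":0.025,"rx":0,"ry":0,"rz":0,"claw":40},
    {"tx":0.05,"ty":0,"tz":0.05,"rx":0,"ry":0,"rz":0,"claw":40},
    {"tx":0.068,"ty":0,"tz":0.068,"rx":0,"ry":0,"rz":0,"claw":40},
    {"tx":0.068,"ty":0,"tz":0.068,"rx":0,"ry":0,"rz":0,"claw":40}
  ]
}}

```text
time_s: 46.75
position: [0.5425, 0.0169, 0.0666]
tool_rot: [-3.141, 0.786, 1.552]
wrist_force: [-1.1, -0.2, -1.0]
opening: 0.0457
finger_force: 8.0
```

Request:
{"fn": "play_rows", "kwargs": {
  "motion": [
    {"tx":0.012,"ty":0,"tz":0.012,"rx":0,"ry":0,"rz":0,"claw":40},
    {"tx":0.012,"ty":0,"tz":0.012,"rx":0,"ry":0,"rz":0,"claw":40}
  ]
}}

```text
time_s: 46.95
position: [0.5429, 0.017, 0.0645]
tool_rot: [3.141, 0.786, 1.551]
wrist_force: [-0.7, -0.9, -1.5]
opening: 0.0459
finger_force: 8.0
```

Request:
{"fn": "play_rows", "kwargs": {
  "motion": [
    {"tx":0.006,"ty":0,"tz":0.006,"rx":0,"ry":0,"rz":0,"claw":40},
    {"tx":0.006,"ty":0,"tz":0.006,"rx":0,"ry":0,"rz":0,"claw":40}
  ]
}}

```text
time_s: 47.15
position: [0.543, 0.017, 0.0634]
tool_rot: [3.14, 0.786, 1.551]
wrist_force: [-1.2, 0.4, -0.5]
opening: 0.0458
finger_force: 8.0
```

Request:
{"fn": "play_rows", "kwargs": {
  "motion": [
    {"tx":0.004,"ty":0,"tz":0.004,"rx":0,"ry":0,"rz":0,"claw":40},
    {"tx":0.004,"ty":0,"tz":0.004,"rx":0,"ry":0,"rz":0,"claw":40}
  ]
}}

```text
time_s: 47.35
position: [0.5432, 0.017, 0.0629]
tool_rot: [3.14, 0.787, 1.551]
wrist_force: [-0.2, -0.3, -0.4]
opening: 0.0459
finger_force: 8.0
```

Request:
{"fn": "play_rows", "kwargs": {
  "motion": [
    {"tx":0.003,"ty":0,"tz":0.003,"rx":0,"ry":0,"rz":0,"claw":40},
    {"tx":0.003,"ty":0,"tz":0.003,"rx":0,"ry":0,"rz":0,"claw":40}
  ]
}}

```text
time_s: 47.55
position: [0.5433, 0.0169, 0.0629]
tool_rot: [3.14, 0.787, 1.55]
wrist_force: [-0.7, 1.8, 3.8]
opening: 0.0456
finger_force: 8.0
```

Request:
{"fn": "play_rows", "kwargs": {
  "motion": [
    {"tx":0,"ty":0,"tz":0,"rx":0,"ry":0,"rz":0,"claw":47},
    {"tx":0,"ty":0,"tz":0,"rx":0,"ry":0,"rz":0,"claw":50},
    {"tx":0,"ty":0,"tz":0,"rx":0,"ry":0,"rz":0,"claw":56},
    {"tx":0,"ty":0,"tz":0,"rx":0,"ry":0,"rz":0,"claw":62},
    {"tx":0,"ty":0,"tz":0,"rx":0,"ry":0,"rz":0,"claw":66}
  ]
}}

```text
time_s: 48.05
position: [0.5429, 0.0169, 0.0618]
tool_rot: [3.141, 0.786, 1.551]
wrist_force: [0.3, -0.1, -0.1]
opening: 0.0647
finger_force: 0.0
```

Request:
{"fn": "play_rows", "kwargs": {
  "motion": [
    {"tx":0,"ty":0,"tz":-0.1,"rx":0,"ry":0,"rz":0,"claw":66},
    {"tx":0,"ty":0,"tz":-0.3,"rx":0,"ry":0,"rz":0,"claw":66},
    {"tx":0,"ty":0,"tz":-0.6,"rx":0,"ry":0,"rz":0,"claw":66},
    {"tx":0,"ty":0,"tz":-0.9,"rx":0,"ry":0,"rz":0,"claw":66},
    {"tx":0,"ty":0,"tz":-0.9,"rx":0,"ry":0,"rz":0,"claw":66}
  ]
}}

```text
time_s: 48.55
position: [0.5485, 0.1178, 0.1633]
tool_rot: [3.124, 0.781, 1.545]
wrist_force: [0.1, 1.3, 0.5]
opening: 0.066
finger_force: 0.0
```

```bash
python3 - <<'E'
from h import *
print(now()[0]); seeblue()
plan([pose([.543,.01,.26],0,-1),rackout(.09,.09)])
E
```

```text
[0.5485263  0.1177567  0.16327502]
top [395. 231.] bench (513.2, -342.6, 84.1, 89.0, 47.6) plate (512.4, -334.0, 84.1, 86.8, 46.4)
top [400. 193.] bench (626.1, -354.8, 84.1, 88.8, 48.5) plate (622.5, -345.8, 84.1, 86.6, 47.3)
top [269. 129.] bench (806.5, 39.6, 1.7, 27.2, 26.8) plate (798.4, 38.8, 1.7, 26.5, 26.2)
t [-0.967 -0.01   0.028] r [ 0.005  0.498 -0.001] rows>=5.2
  -> [0.543 0.01  0.26 ]
t [-0.722 -0.001  0.707] r [ 0.   0.5 -0. ] rows>=5.2
  -> [ 0.541  -0.0983  0.154 ]
```

Request:
{"fn": "play_rows", "kwargs": {
  "motion": [
    {"tx":-0.965,"ty":-0.01,"tz":0.02,"rx":0.005,"ry":0.497,"rz":0,"claw":66},
    {"tx":-0.965,"ty":-0.01,"tz":0.02,"rx":0.005,"ry":0.497,"rz":0,"claw":66},
    {"tx":-0.965,"ty":-0.01,"tz":0.02,"rx":0.005,"ry":0.497,"rz":0,"claw":66},
    {"tx":-0.965,"ty":-0.01,"tz":0.02,"rx":0.005,"ry":0.497,"rz":0,"claw":66},
    {"tx":-0.965,"ty":-0.01,"tz":0.02,"rx":0.005,"ry":0.497,"rz":0,"claw":66},
    {"tx":-0.965,"ty":-0.01,"tz":0.02,"rx":0.005,"ry":0.497,"rz":0,"claw":66},
    {"tx":-0.965,"ty":-0.01,"tz":0.02,"rx":0.005,"ry":0.497,"rz":0,"claw":66}
  ]
}}

```text
time_s: 49.3
position: [0.5401, 0.0057, 0.2566]
tool_rot: [-3.133, 0.005, 1.544]
wrist_force: [-0.6, 0.1, 0.7]
opening: 0.0659
finger_force: 0.0
```

Request:
{"fn": "play_rows", "kwargs": {
  "motion": [
    {"tx":-0.2,"ty":0.005,"tz":0.14,"rx":0,"ry":0.1,"rz":0,"claw":66},
    {"tx":-0.43,"ty":0.01,"tz":0.28,"rx":0,"ry":0.2,"rz":0,"claw":66},
    {"tx":-0.58,"ty":0.015,"tz":0.42,"rx":0,"ry":0.3,"rz":0,"claw":66},
    {"tx":-0.722,"ty":0.02,"tz":0.6,"rx":0,"ry":0.4,"rz":0,"claw":66},
    {"tx":-0.722,"ty":0.02,"tz":0.707,"rx":0,"ry":0.5,"rz":0,"claw":66},
    {"tx":-0.722,"ty":0.02,"tz":0.707,"rx":0,"ry":0.5,"rz":0,"claw":66},
    {"tx":-0.722,"ty":0.02,"tz":0.707,"rx":0,"ry":0.5,"rz":0,"claw":66}
  ]
}}

```text
time_s: 50.0
position: [0.54, -0.1001, 0.1501]
tool_rot: [-3.125, -0.782, 1.537]
wrist_force: [0.2, -0.2, 1.1]
opening: 0.0661
finger_force: 0.0
```

```bash
python3 - <<'E'
from h import *
print(now()[0]); stand(); plan([rackout(.025,.025)])
E
```

```text
[ 0.53997813 -0.10005354  0.15011356]
[249 160] [309 226] expected top corners [[247.0, 173.3], [247.6, 160.5], [309.8, 172.6], [308.9, 159.8]]
t [0.019 0.001 0.611] r [-0.002  0.004 -0.005] rows>=1.8
  -> [ 0.5421 -0.0333  0.089 ]
```

Request:
{"fn": "play_rows", "kwargs": {
  "motion": [
    {"tx":0.01,"ty":-0.005,"tz":0.2,"rx":-0.002,"ry":0.003,"rz":-0.004,"claw":66},
    {"tx":0.015,"ty":-0.005,"tz":0.45,"rx":-0.002,"ry":0.003,"rz":-0.004,"claw":66},
    {"tx":0.018,"ty":-0.005,"tz":0.611,"rx":-0.002,"ry":0.003,"rz":-0.004,"claw":66},
    {"tx":0.018,"ty":-0.005,"tz":0.611,"rx":-0.002,"ry":0.003,"rz":-0.004,"claw":66},
    {"tx":0.018,"ty":-0.005,"tz":0.611,"rx":-0.002,"ry":0.003,"rz":-0.004,"claw":66}
  ]
}}

```text
time_s: 50.55
position: [0.5426, -0.0333, 0.0914]
tool_rot: [3.136, -0.781, 1.559]
wrist_force: [-0.8, 0.2, 1.1]
opening: 0.0659
finger_force: 0.0
```

```bash
python3 - <<'E'
from h import *
print(now()[0]); plan([rackout(0,0)])
E
```

```text
[ 0.54259102 -0.03332669  0.09136035]
t [-0.01  -0.003  0.247] r [0.001 0.003 0.003] rows>=0.7
  -> [ 0.5426 -0.0083  0.064 ]
```

Request:
{"fn": "play_rows", "kwargs": {
  "motion": [
    {"tx":0,"ty":0,"tz":0.1,"rx":0.001,"ry":0.002,"rz":0.001,"claw":66},
    {"tx":-0.003,"ty":0,"tz":0.19,"rx":0.001,"ry":0.002,"rz":0.001,"claw":66},
    {"tx":-0.003,"ty":0,"tz":0.235,"rx":0.001,"ry":0.002,"rz":0.001,"claw":66},
    {"tx":-0.003,"ty":0,"tz":0.235,"rx":0.001,"ry":0.002,"rz":0.001,"claw":66},
    {"tx":-0.003,"ty":0,"tz":0.235,"rx":0.001,"ry":0.002,"rz":0.001,"claw":66}
  ]
}}

```text
time_s: 51.05
position: [0.5419, -0.0098, 0.0635]
tool_rot: [-3.138, -0.788, 1.549]
wrist_force: [-0.6, -0.6, 0.4]
opening: 0.0662
finger_force: 0.0
```

```bash
python3 - <<'E'
from h import *
print(now()[0]); plan([rackout(0,0)])
E
```

```text
[ 0.54187225 -0.00979682  0.06347531]
t [0.01  0.005 0.005] r [-0.    -0.002 -0.002] rows>=0.0
  -> [ 0.5426 -0.0083  0.064 ]
```

Request:
{"fn": "play_rows", "kwargs": {
  "motion": [
    {"tx":0.01,"ty":0.005,"tz":0.005,"rx":0,"ry":-0.002,"rz":-0.002,"claw":60},
    {"tx":0.01,"ty":0.005,"tz":0.005,"rx":0,"ry":-0.002,"rz":-0.002,"claw":55},
    {"tx":0.01,"ty":0.005,"tz":0.005,"rx":0,"ry":-0.002,"rz":-0.002,"claw":51},
    {"tx":0.01,"ty":0.005,"tz":0.005,"rx":0,"ry":-0.002,"rz":-0.002,"claw":48},
    {"tx":0.01,"ty":0.005,"tz":0.005,"rx":0,"ry":-0.002,"rz":-0.002,"claw":45},
    {"tx":0.01,"ty":0.005,"tz":0.005,"rx":0,"ry":-0.002,"rz":-0.002,"claw":42},
    {"tx":0.01,"ty":0.005,"tz":0.005,"rx":0,"ry":-0.002,"rz":-0.002,"claw":40},
    {"tx":0.01,"ty":0.005,"tz":0.005,"rx":0,"ry":-0.002,"rz":-0.002,"claw":40}
  ],
  "force": 8
}}

```text
time_s: 51.85
position: [0.5429, -0.0083, 0.0643]
tool_rot: [3.141, -0.785, 1.554]
wrist_force: [-0.3, 0.2, 0.6]
opening: 0.0457
finger_force: 8.0
```

```bash
python3 - <<'E'
from h import *
p,Q=now();print(p, (p-SL)-[0,0,.042])
up=pose([p[0],p[1],.16],45,-1)
q=pose([.535,-.08,.22],0,-3)
plan([up,q,lay(1,.06)],(p,Q))
E
```

```text
[ 0.54285361 -0.00827994  0.06432629] [ 5.36067340e-05 -1.24799390e-02  1.23262879e-02]
t [ 0.451  0.    -0.451] r [0.    0.001 0.   ] rows>=1.9
  -> [ 0.5429 -0.0083  0.16  ]
t [-0.056 -0.044 -0.622] r [-0.009 -0.5    0.021] rows>=5.2
  -> [ 0.535 -0.08   0.22 ]
t [-0.797 -0.003  0.71 ] r [ 0.013 -0.5    0.032] rows>=5.2
  -> [ 0.5283 -0.1994  0.1135]
```

Request:
{"fn": "play_rows", "kwargs": {
  "motion": [
    {"tx":0.04,"ty":0,"tz":-0.04,"rx":0,"ry":0,"rz":0,"claw":40},
    {"tx":0.13,"ty":0,"tz":-0.13,"rx":0,"ry":0,"rz":0,"claw":40},
    {"tx":0.25,"ty":0,"tz":-0.25,"rx":0,"ry":0,"rz":0,"claw":40},
    {"tx":0.38,"ty":0,"tz":-0.38,"rx":0,"ry":0,"rz":0,"claw":40},
    {"tx":0.45,"ty":0,"tz":-0.45,"rx":0,"ry":0,"rz":0,"claw":40},
    {"tx":0.45,"ty":0,"tz":-0.45,"rx":0,"ry":0,"rz":0,"claw":40}
  ]
}}

```text
time_s: 52.45
position: [0.5441, -0.0089, 0.1619]
tool_rot: [3.134, -0.782, 1.559]
wrist_force: [0.0, -0.5, 0.1]
opening: 0.0462
finger_force: 8.0
```

Request:
{"fn": "play_rows", "kwargs": {
  "motion": [
    {"tx":-0.006,"ty":-0.005,"tz":-0.075,"rx":-0.001,"ry":-0.06,"rz":0.002,"claw":40},
    {"tx":-0.016,"ty":-0.013,"tz":-0.185,"rx":-0.003,"ry":-0.15,"rz":0.006,"claw":40},
    {"tx":-0.027,"ty":-0.02,"tz":-0.3,"rx":-0.004,"ry":-0.24,"rz":0.01,"claw":40},
    {"tx":-0.037,"ty":-0.03,"tz":-0.41,"rx":-0.006,"ry":-0.33,"rz":0.014,"claw":40},
    {"tx":-0.047,"ty":-0.037,"tz":-0.52,"rx":-0.008,"ry":-0.42,"rz":0.018,"claw":40},
    {"tx":-0.056,"ty":-0.044,"tz":-0.622,"rx":-0.009,"ry":-0.5,"rz":0.021,"claw":40},
    {"tx":-0.056,"ty":-0.044,"tz":-0.622,"rx":-0.009,"ry":-0.5,"rz":0.021,"claw":40}
  ]
}}

```text
time_s: 53.15
position: [0.5353, -0.0779, 0.2206]
tool_rot: [3.139, 0.001, 1.523]
wrist_force: [-0.2, 1.1, -1.9]
opening: 0.0454
finger_force: 8.0
```

Request:
{"fn": "play_rows", "kwargs": {
  "motion": [
    {"tx":-0.1,"ty":0,"tz":0.08,"rx":0.002,"ry":-0.06,"rz":0.004,"claw":40},
    {"tx":-0.24,"ty":0,"tz":0.21,"rx":0.004,"ry":-0.15,"rz":0.01,"claw":40},
    {"tx":-0.38,"ty":0,"tz":0.34,"rx":0.006,"ry":-0.24,"rz":0.015,"claw":40},
    {"tx":-0.53,"ty":0,"tz":0.47,"rx":0.009,"ry":-0.33,"rz":0.021,"claw":40},
    {"tx":-0.67,"ty":0,"tz":0.6,"rx":0.011,"ry":-0.42,"rz":0.027,"claw":40},
    {"tx":-0.797,"ty":-0.003,"tz":0.71,"rx":0.013,"ry":-0.5,"rz":0.032,"claw":40},
    {"tx":-0.797,"ty":-0.003,"tz":0.71,"rx":0.013,"ry":-0.5,"rz":0.032,"claw":40},
    {"tx":-0.797,"ty":-0.003,"tz":0.71,"rx":0.013,"ry":-0.5,"rz":0.032,"claw":40}
  ]
}}

```text
time_s: 53.95
position: [0.5264, -0.1992, 0.1108]
tool_rot: [-3.134, 0.783, 1.47]
wrist_force: [0.0, -1.3, -0.3]
opening: 0.0459
finger_force: 8.0
```

```bash
python3 - <<'E'
from h import *
o=robot.get_obs();print(o["position"],o["opening"],o["qpos"].round(2))
plan([lay(1,.012)])
E
```

```text
[ 0.52639478 -0.1991517   0.110814  ] 0.045920950122842884 [-0.1   0.41  1.75 -0.87  1.17  0.44]
t [0.213 0.014 0.214] r [-0.003 -0.002  0.002] rows>=0.9
  -> [ 0.5283 -0.1994  0.0655]
```

Request:
{"fn": "play_rows", "kwargs": {
  "motion": [
    {"tx":0.07,"ty":0.01,"tz":0.07,"rx":-0.003,"ry":-0.002,"rz":0,"claw":40},
    {"tx":0.15,"ty":0.01,"tz":0.15,"rx":-0.003,"ry":-0.002,"rz":0,"claw":40},
    {"tx":0.213,"ty":0.01,"tz":0.214,"rx":-0.003,"ry":-0.002,"rz":0,"claw":40},
    {"tx":0.213,"ty":0.01,"tz":0.214,"rx":-0.003,"ry":-0.002,"rz":0,"claw":40},
    {"tx":0.213,"ty":0.01,"tz":0.214,"rx":-0.003,"ry":-0.002,"rz":0,"claw":40}
  ]
}}

```text
time_s: 54.45
position: [0.5295, -0.1998, 0.0678]
tool_rot: [3.136, 0.79, 1.465]
wrist_force: [0.5, -0.3, -0.4]
opening: 0.0459
finger_force: 8.0
```

```bash
python3 - <<'E'
from h import *
print(now()[0])
plan([lay(1,.003)])
E
```

```text
[ 0.52945688 -0.19975635  0.06780375]
t [ 0.055 -0.009  0.052] r [ 0.003  0.003 -0.   ] rows>=0.2
  -> [ 0.5283 -0.1994  0.0565]
```

Request:
{"fn": "play_rows", "kwargs": {
  "motion": [
    {"tx":0.028,"ty":-0.007,"tz":0.025,"rx":0.003,"ry":0.003,"rz":0,"claw":40},
    {"tx":0.055,"ty":-0.007,"tz":0.052,"rx":0.003,"ry":0.003,"rz":0,"claw":40},
    {"tx":0.055,"ty":-0.007,"tz":0.052,"rx":0.003,"ry":0.003,"rz":0,"claw":40},
    {"tx":0.055,"ty":-0.007,"tz":0.052,"rx":0.003,"ry":0.003,"rz":0,"claw":40}
  ]
}}

```text
time_s: 54.85
position: [0.5287, -0.1993, 0.0566]
tool_rot: [3.14, 0.785, 1.465]
wrist_force: [-0.1, -0.3, -0.6]
opening: 0.0457
finger_force: 8.0
```

Request:
{"fn": "play_rows", "kwargs": {
  "motion": [
    {"tx":0.005,"ty":0,"tz":0.005,"rx":0,"ry":0,"rz":0,"claw":40},
    {"tx":0.005,"ty":0,"tz":0.005,"rx":0,"ry":0,"rz":0,"claw":40}
  ]
}}

```text
time_s: 55.05
position: [0.5289, -0.1993, 0.0557]
tool_rot: [3.14, 0.785, 1.464]
wrist_force: [-0.8, -0.3, -0.5]
opening: 0.0456
finger_force: 8.0
```

Request:
{"fn": "play_rows", "kwargs": {
  "motion": [
    {"tx":0.003,"ty":0,"tz":0.003,"rx":0,"ry":0,"rz":0,"claw":40},
    {"tx":0.003,"ty":0,"tz":0.003,"rx":0,"ry":0,"rz":0,"claw":40}
  ]
}}

```text
time_s: 55.25
position: [0.5288, -0.1993, 0.0551]
tool_rot: [3.14, 0.785, 1.464]
wrist_force: [-0.4, -0.4, -0.5]
opening: 0.0462
finger_force: 8.0
```

Request:
{"fn": "play_rows", "kwargs": {
  "motion": [
    {"tx":0.005,"ty":0,"tz":0.005,"rx":0,"ry":0,"rz":0,"claw":40},
    {"tx":0.005,"ty":0,"tz":0.005,"rx":0,"ry":0,"rz":0,"claw":40}
  ]
}}

```text
time_s: 55.45
position: [0.5289, -0.1993, 0.054]
tool_rot: [3.14, 0.785, 1.464]
wrist_force: [-0.6, 0.3, -0.6]
opening: 0.0456
finger_force: 8.0
```

Request:
{"fn": "play_rows", "kwargs": {
  "motion": [
    {"tx":0,"ty":0,"tz":0,"rx":0,"ry":0,"rz":0,"claw":47},
    {"tx":0,"ty":0,"tz":0,"rx":0,"ry":0,"rz":0,"claw":50},
    {"tx":0,"ty":0,"tz":0,"rx":0,"ry":0,"rz":0,"claw":56},
    {"tx":0,"ty":0,"tz":0,"rx":0,"ry":0,"rz":0,"claw":62},
    {"tx":0,"ty":0,"tz":0,"rx":0,"ry":0,"rz":0,"claw":66}
  ]
}}

```text
time_s: 55.95
position: [0.5288, -0.1993, 0.054]
tool_rot: [3.14, 0.785, 1.464]
wrist_force: [-0.1, 0.6, 0.1]
opening: 0.0653
finger_force: 0.0
```

Request:
{"fn": "play_rows", "kwargs": {
  "motion": [
    {"tx":0,"ty":0,"tz":-0.1,"rx":0,"ry":0,"rz":0,"claw":66},
    {"tx":0,"ty":0,"tz":-0.3,"rx":0,"ry":0,"rz":0,"claw":66},
    {"tx":0,"ty":0,"tz":-0.6,"rx":0,"ry":0,"rz":0,"claw":66},
    {"tx":0,"ty":0,"tz":-0.9,"rx":0,"ry":0,"rz":0,"claw":66},
    {"tx":0,"ty":0,"tz":-0.9,"rx":0,"ry":0,"rz":0,"claw":66},
    {"tx":0,"ty":0,"tz":-0.9,"rx":0,"ry":0,"rz":0,"claw":66}
  ]
}}

```text
time_s: 56.55
position: [0.5396, -0.1032, 0.1508]
tool_rot: [3.136, 0.784, 1.464]
wrist_force: [-0.3, -0.2, -1.0]
opening: 0.066
finger_force: 0.0
```

```bash
python3 - <<'E'
from h import *
print(now()[0]); seeblue()
c=shot("side","pics/s20.png"); t=shot("top"); 
def gr(c):
    H=hsv(c); m=(H[...,0]>50)&(H[...,0]<80)&(H[...,1]>120)&(H[...,2]>50); return m
for c in (c,t):
    for k in blobs(gr(c),15): print(k[:,0].mean(0),cv2.boundingRect(k),onz(c,[k[:,0].mean(0)],.045)[0].round(4),onz(c,[k[:,0].mean(0)],.055)[0].round(4))
plan([pose([.50,-.15,.22],-20,0),pose([.4425,-.1905,.12],0,0)])
cv2.imwrite("pics/t20.png",cv2.resize(t["image"][150:285,300:440],None,fx=4,fy=4,interpolation=cv2.INTER_CUBIC)[:,:,::-1])
E
```

```text
[ 0.53957812 -0.103216    0.15077443]
top [395. 231.] bench (513.3, -342.8, 83.8, 88.8, 47.7) plate (512.6, -334.1, 83.8, 86.6, 46.5)
top [353. 225.] bench (527.7, -216.3, 83.9, 87.4, 47.6) plate (526.5, -210.8, 83.9, 85.2, 46.4)
top [400. 193.] bench (626.1, -354.8, 84.1, 88.8, 48.5) plate (622.5, -345.8, 84.1, 86.6, 47.3)
top [269. 129.] bench (806.5, 39.6, 1.7, 27.2, 26.8) plate (798.4, 38.8, 1.7, 26.5, 26.2)
[266.54545455 301.27272727] (261, 296, 12, 12) [ 0.4443 -0.1854  0.045 ] [ 0.4409 -0.1923  0.055 ]
[285.03389831 146.84745763] (273, 140, 27, 15) [0.7727 0.2759 0.045 ] [0.7641 0.2618 0.055 ]
[344.5        255.03846154] (340, 251, 10, 9) [ 0.4408 -0.1891  0.045 ] [ 0.4411 -0.1877  0.055 ]
[199.52985075 139.34328358] (179, 124, 42, 31) [0.7641 0.2382 0.045 ] [0.762  0.2365 0.055 ]
t [-0.568 -0.216 -0.109] r [-0.038  0.277 -0.057] rows>=3.0
  -> [ 0.5  -0.15  0.22]
t [-0.026 -0.383  0.719] r [0.    0.222 0.   ] rows>=2.4
  -> [ 0.4425 -0.1905  0.12  ]
```

View pics/s20.png

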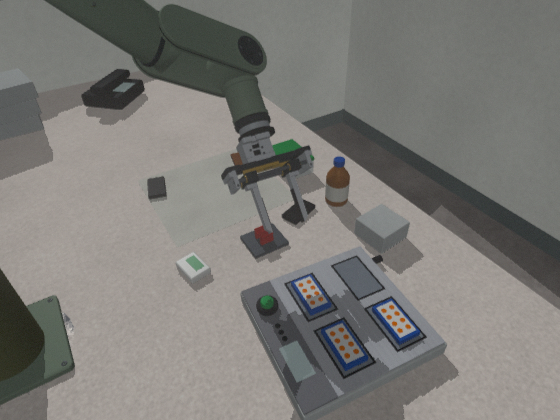

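All three lie spots up in place 1 (311,294), 2 (344,345) and 4 (398,320), each within 1 mm of its marking's centre. Next is the button at about (0.442, −0.190), top z≈0.05.

Request:
{"fn": "play_rows", "kwargs": {
  "motion": [
    {"tx":-0.57,"ty":-0.216,"tz":-0.11,"rx":-0.038,"ry":0.277,"rz":-0.057,"claw":30},
    {"tx":-0.57,"ty":-0.216,"tz":-0.11,"rx":-0.038,"ry":0.277,"rz":-0.057,"claw":10},
    {"tx":-0.57,"ty":-0.216,"tz":-0.11,"rx":-0.038,"ry":0.277,"rz":-0.057,"claw":0},
    {"tx":-0.57,"ty":-0.216,"tz":-0.11,"rx":-0.038,"ry":0.277,"rz":-0.057,"claw":0},
    {"tx":-0.57,"ty":-0.216,"tz":-0.11,"rx":-0.038,"ry":0.277,"rz":-0.057,"claw":0}
  ]
}}

```text
time_s: 57.2
position: [0.4998, -0.151, 0.2205]
tool_rot: [3.14, 0.35, 1.567]
wrist_force: [-0.6, -0.3, -1.2]
opening: 0.0296
finger_force: 0.0
```

Request:
{"fn": "play_rows", "kwargs": {
  "motion": [
    {"tx":-0.026,"ty":-0.383,"tz":0.72,"rx":0,"ry":0.222,"rz":0,"claw":0},
    {"tx":-0.026,"ty":-0.383,"tz":0.72,"rx":0,"ry":0.222,"rz":0,"claw":0},
    {"tx":-0.026,"ty":-0.383,"tz":0.72,"rx":0,"ry":0.222,"rz":0,"claw":0},
    {"tx":-0.026,"ty":-0.383,"tz":0.72,"rx":0,"ry":0.222,"rz":0,"claw":0},
    {"tx":-0.026,"ty":-0.383,"tz":0.72,"rx":0,"ry":0.222,"rz":0,"claw":0},
    {"tx":-0.026,"ty":-0.383,"tz":0.72,"rx":0,"ry":0.222,"rz":0,"claw":0}
  ]
}}

```text
time_s: 57.8
position: [0.445, -0.189, 0.1213]
tool_rot: [3.138, 0.002, 1.575]
wrist_force: [0.1, -0.1, -0.1]
opening: 0.0002
finger_force: 0.0
```

```bash
python3 - <<'E'
from h import *
print(now()[0],robot.get_obs()["tool_rot"],robot.get_obs()["opening"]); plan([pose([.442,-.190,.075],0,0)])
E
```

```text
[ 0.44504551 -0.18896538  0.12129236] [3.13841651e+00 1.50748055e-03 1.57489996e+00] 0.00019853396519566935
t [-0.006 -0.021  0.309] r [0.002 0.001 0.003] rows>=0.9
  -> [ 0.442 -0.19   0.075]
```

Request:
{"fn": "play_rows", "kwargs": {
  "motion": [
    {"tx":-0.006,"ty":-0.02,"tz":0.15,"rx":0,"ry":0,"rz":0,"claw":0},
    {"tx":-0.006,"ty":-0.02,"tz":0.309,"rx":0,"ry":0,"rz":0,"claw":0},
    {"tx":-0.006,"ty":-0.02,"tz":0.309,"rx":0,"ry":0,"rz":0,"claw":0},
    {"tx":-0.006,"ty":-0.02,"tz":0.309,"rx":0,"ry":0,"rz":0,"claw":0}
  ]
}}

```text
time_s: 58.2
position: [0.4423, -0.1903, 0.0756]
tool_rot: [3.138, 0.001, 1.575]
wrist_force: [-0.1, 0.7, 0.1]
opening: 0.0006
finger_force: 0.0
```

Request:
{"fn": "play_rows", "kwargs": {
  "motion": [
    {"tx":0,"ty":0,"tz":0.035,"rx":0,"ry":0,"rz":0,"claw":0},
    {"tx":0,"ty":0,"tz":0.07,"rx":0,"ry":0,"rz":0,"claw":0},
    {"tx":0,"ty":0,"tz":0.07,"rx":0,"ry":0,"rz":0,"claw":0}
  ]
}}

```text
time_s: 58.5
position: [0.4433, -0.1918, 0.0655]
tool_rot: [3.134, 0.002, 1.572]
wrist_force: [2.9, -0.1, 3.2]
opening: 0.0005
finger_force: 1.8
```

Request:
{"fn": "play_rows", "kwargs": {
  "motion": [
    {"tx":0,"ty":0,"tz":0.015,"rx":0,"ry":0,"rz":0,"claw":0},
    {"tx":0,"ty":0,"tz":0.015,"rx":0,"ry":0,"rz":0,"claw":0}
  ]
}}

```text
time_s: 58.7
position: [0.4434, -0.1919, 0.065]
tool_rot: [3.135, 0.002, 1.572]
wrist_force: [-0.6, 3.7, 16.3]
opening: 0.0002
finger_force: 7.7
```

Request:
{"fn": "play_rows", "kwargs": {
  "motion": [
    {"tx":0,"ty":0,"tz":0.01,"rx":0,"ry":0,"rz":0,"claw":0},
    {"tx":0,"ty":0,"tz":0.01,"rx":0,"ry":0,"rz":0,"claw":0}
  ]
}}

```text
time_s: 58.9
position: [0.4435, -0.192, 0.0648]
tool_rot: [3.135, 0.002, 1.572]
wrist_force: [-4.0, 6.0, 23.8]
opening: 0.0003
finger_force: 12.2
```

Request:
{"fn": "play_rows", "kwargs": {
  "motion": [
    {"tx":0,"ty":0,"tz":-0.036,"rx":0,"ry":0,"rz":0,"claw":0},
    {"tx":0,"ty":0,"tz":-0.036,"rx":0,"ry":0,"rz":0,"claw":0}
  ]
}}

```text
time_s: 59.1
position: [0.4428, -0.1921, 0.0676]
tool_rot: [3.135, 0.003, 1.572]
wrist_force: [2.3, -0.2, 2.7]
opening: 0.0004
finger_force: 1.4
```

Request:
{"fn": "play_rows", "kwargs": {
  "motion": [
    {"tx":0,"ty":0,"tz":-0.013,"rx":0,"ry":0,"rz":0,"claw":0},
    {"tx":0,"ty":0,"tz":-0.013,"rx":0,"ry":0,"rz":0,"claw":0}
  ]
}}

```text
time_s: 59.3
position: [0.4416, -0.1917, 0.0681]
tool_rot: [3.138, 0.002, 1.572]
wrist_force: [1.7, -0.8, 3.1]
opening: 0.0001
finger_force: 1.2
```

Request:
{"fn": "play_rows", "kwargs": {
  "motion": [
    {"tx":0,"ty":0,"tz":-0.013,"rx":0,"ry":0,"rz":0,"claw":0},
    {"tx":0,"ty":0,"tz":-0.013,"rx":0,"ry":0,"rz":0,"claw":0}
  ]
}}

```text
time_s: 59.5
position: [0.441, -0.1913, 0.0697]
tool_rot: [3.139, 0.001, 1.572]
wrist_force: [0.3, -1.0, 1.5]
opening: 0.0005
finger_force: 0.9
```

Request:
{"fn": "play_rows", "kwargs": {
  "motion": [
    {"tx":0,"ty":0,"tz":-0.013,"rx":0,"ry":0,"rz":0,"claw":0},
    {"tx":0,"ty":0,"tz":-0.013,"rx":0,"ry":0,"rz":0,"claw":0}
  ]
}}

```text
time_s: 59.7
position: [0.4404, -0.1906, 0.0713]
tool_rot: [3.14, -0.001, 1.572]
wrist_force: [0.7, 0.5, 1.1]
opening: 0.0005
finger_force: 0.5
```

The spring force fades out over about 6 mm, so the button did go fully down. Retreating, then a last check.

Request:
{"fn": "play_rows", "kwargs": {
  "motion": [
    {"tx":0,"ty":0,"tz":-0.2,"rx":0,"ry":0,"rz":0,"claw":0},
    {"tx":0,"ty":0,"tz":-0.5,"rx":0,"ry":0,"rz":0,"claw":0},
    {"tx":0.3,"ty":0,"tz":-0.9,"rx":0,"ry":0,"rz":0,"claw":0},
    {"tx":0.7,"ty":0,"tz":-1,"rx":0,"ry":0,"rz":0,"claw":0},
    {"tx":0.9,"ty":0,"tz":-1,"rx":0,"ry":0,"rz":0,"claw":0},
    {"tx":0.9,"ty":0,"tz":-1,"rx":0,"ry":0,"rz":0,"claw":0},
    {"tx":0.9,"ty":0,"tz":-1,"rx":0,"ry":0,"rz":0,"claw":0}
  ]
}}

```text
time_s: 60.4
position: [0.4401, -0.0546, 0.2215]
tool_rot: [3.139, 0.001, 1.576]
wrist_force: [-0.8, 0.0, 0.0]
opening: 0.0003
finger_force: 0.0
```

```bash
python3 - <<'E'
from h import *
print(now()[0]); seeblue(); shot("top","pics/end.png")
E
```

```text
[ 0.44007252 -0.05464084  0.22153304]
top [395. 231.] bench (513.2, -342.6, 84.1, 89.0, 47.6) plate (512.4, -334.0, 84.1, 86.8, 46.4)
top [353. 225.] bench (527.5, -216.5, 84.0, 87.8, 47.9) plate (526.3, -211.0, 84.0, 85.6, 46.8)
top [400. 193.] bench (626.1, -354.8, 84.1, 88.8, 48.5) plate (622.5, -345.8, 84.1, 86.6, 47.3)
top [269. 129.] bench (806.5, 39.6, 1.7, 27.2, 26.8) plate (798.4, 38.8, 1.7, 26.5, 26.2)
```

View pics/end.png

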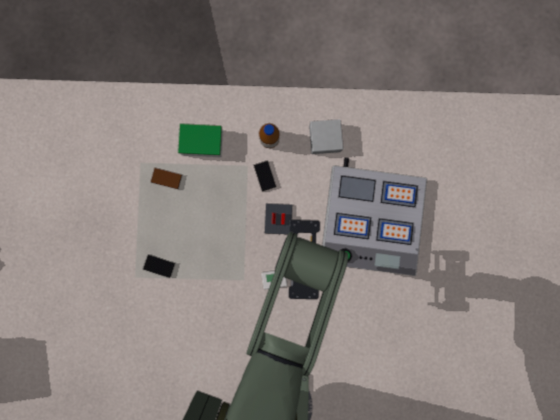

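All three cassettes lie spots up in their places at (353,225), (395,231) and (400,193). The other things are where they were, and the arm is clear.

```bash
python3 -c "
from cell import workorder; print(workorder.job_done())"
```

```text
the job is handed in; nothing more can be done
None
```

All three blue cassettes were turned sample face up and laid in places 1, 2 and 4, the start button was pressed fully down, and the job was handed in at about 61 s; the hand-in returned no verdict.

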